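# Take the swing bucket off its rotor fork and nest the reducing cups in it

### The job

Swing the keeper out of the way, lift the swing bucket straight off the rotor fork without letting it swing, tip or catch, and stand it in the round grey loading dish. Then nest all the reducing cups that are out on the bench inside the bucket, one within another in order of size with the widest first, each fully down, and swing the keeper of the empty fork shut against its stop; leave the culture dish and the dropper bottle alone.

Things in the scene. Friction and masses are not known exactly. Their poses are not given: they have to be found in the camera images.
- bucket_mid (a point): Swing bucket: round steel cup, 94 mm outside, 66 mm high, wall 8 mm, floor 5 mm, 0.22 kg. Point: on its axis, half-way up; z axis out of its mouth, y axis along its two trunnion pins (10 mm thick, 22 mm below the rim, 143 mm over their 16 mm heads). Hanging by them it can swing, underside 45 mm above the table; raised 25 mm the pins are clear. Pinch the wall at the rim on the fork's open side.
- fork_mid (a point): Rotor fork, fixed: two aluminium arms at y = +59 and -59 mm of this point's frame (12 mm thick, tops 101 mm above the table) from a hub at x = +85 mm (top at 102 mm); its -x side is open. Each arm has a slot at x = 0, 14 mm wide, open upward, 17 mm deep. Point: midway between the slots at the hanging bucket's pin axis, 89 mm above the table; the hanging bucket's axis passes through it.
- keeper (a joint): Keeper angle (rad): flat steel bar on a vertical pivot on top of the fork's +y arm. 0 = closed against its stop, lying over the slot so that the pin cannot come out; grows as it swings outward, away from the bucket (clockwise seen from above), to 1.7 = fully open; from 0.8 the slot is clear. Stays where it is left; about 1 N at the peg moves it.
- keeper_peg (a point): The keeper's upright black peg, 12 mm diameter, 36 mm tall, by which it is swung. This point is on its axis, 12 mm below its top and 24 mm above the bar (131 mm above the table). It travels on a level arc of 52 mm radius about point keeper_pivot.
- keeper_pivot (a point): The keeper's vertical pivot axis, at the height of keeper_peg's point; fixed to the fork (x = 32, y = 59 mm in the fork's frame).
- stand_floor (a point): The round grey loading dish fixed to the table, 128 mm outside diameter, 12 mm high, with a recess 110 mm across for the bucket to stand in. This point is the centre of the recess floor, 6 mm above the table.
- cup_a_mid (a point): Reducing cup, the widest and shortest of four graded aluminium cups, open at the top (any of them may be absent): 70 mm outside diameter, 77 mm high, wall 2.5 mm, floor 4 mm (weighted). This point is on its axis, half-way up; its z axis points out of its mouth. When nested, its rim stands at least 15 mm above the rim of the vessel round it.
- cup_b_mid (a point): Reducing cup, the second of four graded aluminium cups, open at the top (any of them may be absent): 57 mm outside diameter, 89 mm high, wall 2.5 mm, floor 4 mm (weighted). This point is on its axis, half-way up; its z axis points out of its mouth. When nested, its rim stands at least 15 mm above the rim of the vessel round it.
- cup_c_mid (a point): Reducing cup, the third of four graded aluminium cups, open at the top (any of them may be absent): 44 mm outside diameter, 101 mm high, wall 2.5 mm, floor 4 mm (weighted). This point is on its axis, half-way up; its z axis points out of its mouth. When nested, its rim stands at least 15 mm above the rim of the vessel round it.
- cup_d_mid (a point): Reducing cup, the narrowest and tallest of four graded aluminium cups, open at the top (any of them may be absent): 31 mm outside diameter, 113 mm high, wall 2.5 mm, floor 4 mm (weighted). This point is on its axis, half-way up; its z axis points out of its mouth. When nested, its rim stands at least 15 mm above the rim of the vessel round it.
- petri: Bystander: a culture dish, 94 mm across, 19 mm high, origin at the centre of its underside; leave it alone.
- dropper: Bystander: a dropper bottle, 32 mm across, 90 mm high, origin at the centre of its underside; leave it alone.

How it is judged:
By the outcome, as a careful person would: the job done as asked, in the order asked, and still so for the second after the job is handed in, with the robot touching nothing.
Of cup_a, cup_b, cup_c, cup_d only 3 to 4 are there at a start; the rules pass over those that are not, and their reading is None.
At some moment in a run one of cup_a, cup_b, cup_c may be knocked a few centimetres aside while the robot is not near it.
It also fails if it takes over 208 s, if anything falls off the work surface, if the arm or the gripper's body presses on something with over 40 N, if the wrist force passes 120 N, or if a joint passes its speed limit or range.

### The arm

A 6-joint arm with a two-finger parallel gripper is mounted at the origin on a cart in front of the work surface, level with it; the furniture and walls round the work are solid. World frame = base frame: x ahead of the robot, y to its left, z up, the work surface at z = 0. Lengths are in m, angles in rad, forces in N, time in s.
With the tool pointing down it reaches from about 0.35 to 0.775 m from the base axis. Payload 5.5 kg.
Tool frame: the origin (TCP) lies between the finger pads; the fingertips stand 11 mm ahead of it and the grasp point (between the pads) lies 8 mm behind it (tips_ahead is the distance from the TCP to the fingertips, in m); z points along the fingers, y is the line along which they close (so a half turn about z gives the same grasp; the last joint's range is limited). The gripper opens to 85 mm and grips with 20 to 120 N. Pads are 22 mm wide; open, the fingers measure 114 mm over their backs; the gripper's body (76 mm by 85 mm) begins 54 mm behind the grasp point. The pads swing forward as they close: fully open they stand 13 mm farther back than shut.
Start: joints at [0.965, 0.313, 0.046, 1.304, 0, 1.431], TCP at [0.258, 0.514, 0.242] pointing down, gripper open.
Joint ranges: [-2.76, 2.76], [-0.86, 1.69], [-1.03, 1.26], [-2.2, 2.34], [-1.47, 1.5], [-3.14, 3.14]. Speed limits (rad/s): [2.57, 2.57, 3.14, 3.14, 3.14, 3.14].

### API

Orientations are given as a unit quaternion [w, x, y, z].
In Python, from workcell import * gives the robot as it stands. The module is installed in compiled form; this text tells all that it offers.
- The arm moves only by the tool jog_arm, never from a script. Its argument "moves" is a list of rows, each an object with "fingers": the closure, from 0 (fully open) to 1 (shut); "slide": the shift along the tool's x, y, z in mm, a list of three; "angular": the turn, a rotation vector about the tool's x, y, z in degrees, a list of three. A call has 1 to 10 rows; each row is the pose to reach, as a shift and turn from the pose commanded when the call began, along the tool's axes at that moment; what a row does not reach only later rows make up. A row lasts 1/12 s, in which the tool goes at most 41.7 mm and 7.16 degrees, less where a joint would pass 70% of its speed; a pose out of reach is approached as far as the arm can. A call with a gripper value outside its range is refused whole. The fingers move at their own pace and stop on an object; "squeeze" is the grip in N (left out, the last holds). Time passes only in rows, so rows that repeat a pose let the fingers close. It gives the time, the measured TCP pose, the force, the opening and the grip force at its end, in the units of the state.
- get_state(): the state, without advancing time (a new reading comes with each control period).
- read_camera(name): name is "scene" or "top"; returns a dict with "color" (400x640x3 uint8, red, green, blue), "fovy" (degrees; the focal length in pixels is half the picture's height over the tangent of half this angle, whatever the lens; pixels are square), "cx", "cy" (the principal point, pixels), "world_from_camera" (4x4, takes a point from camera to world coordinates). Camera axes: x right, y down, z forward; pixel columns grow to the right and rows downward; lengths in m; the calibration is good to about 2 mm. A picture is of the moment at which its call begins. There is no depth.
- hand_in(): hands the job in; it is judged then, once.
Trained networks look in a picture, given as the dict that the camera call returned (one of the last four; its "shot" number tells which), for a name from the list of things; names that differ only in an ending like _2 or _b are one class to them, and where a whole thing is asked for, a point or a joint stands for the part that bears it (a point fixed in the world has none). Each returns a list of dicts, best first, with "p" (0 to 1); they miss things now and then, are a little off and sometimes report something else, mostly with a low value. They report only what shows in the picture. A call takes as long as a camera call.
- look_for(target, picture): "point" ([column, row] in pixels, amid what is visible of it).
- tip_of(target, picture): "point" ([column, row] in pixels: a listed point, or the origin of a listed thing).
The state is a dict: "clock": time; "joint_pos": joint angles; "qvel": joint speeds; "tau": joint torques, N m; "tcp_pos": TCP position; "orientation": TCP orientation; "wrist_force": force on the tool from outside, world axes, zero at the start; "ft_torque": the same for the moment, N m; "finger_gap": finger opening in m; "grip_force": force on a finger pad.
Only numpy, scipy, OpenCV 4.12 (cv2) and the standard library are available. Lean on these libraries where they do the work, as an engineer would, in place of code of your own. Each camera call takes 0.05 s, during which the arm holds its last target. There are 200 camera calls.

## Working session

There is one attempt and no reset: what is moved stays moved. The work goes in short steps, Python scripts to look and compute and a tool call to move; the robot and the scene stay as the last step left them, time stands still between calls to the robot, and variables do not carry over. Pictures are saved under pics/ and viewed, at most 14 in all, crops included, and the job is handed in when it is done.

Besides the shell and the picture viewer there is one more tool, called in YAML: its name, and indented under it one key for each argument. jog_arm: Moves the arm, as the interface text tells. Its arguments: {"type":"object","properties":{"moves":{"type":"array","items":{"type":"object","properties":{"fingers":{"type":"number"},"slide":{"type":"array","items":{"type":"number"}},"angular":{"type":"array","items":{"type":"number"}}}}},"squeeze":{"type":"number"}},"required":["moves"]}

```bash
mkdir -p pics; cat > h.py <<'E'
from workcell import *
import numpy as np, cv2
from scipy.spatial.transform import Rotation as R
def ray(pic,p):
    T=np.array(pic["world_from_camera"]);f=200/np.tan(np.radians(pic["fovy"])/2)
    d=T[:3,:3]@np.array([(p[0]-pic["cx"])/f,(p[1]-pic["cy"])/f,1]);return T[:3,3],d/np.linalg.norm(d)
def atz(pic,p,z):
    o,d=ray(pic,p);return o+d*(z-o[2])/d[2]
def proj(pic,X):
    T=np.linalg.inv(np.array(pic["world_from_camera"]));f=200/np.tan(np.radians(pic["fovy"])/2)
    c=T[:3,:3]@np.array(X)+T[:3,3];return np.array([f*c[0]/c[2]+pic["cx"],f*c[1]/c[2]+pic["cy"]])
def tri(rs):
    A=sum(np.eye(3)-np.outer(d,d) for o,d in rs);b=sum((np.eye(3)-np.outer(d,d))@o for o,d in rs)
    X=np.linalg.solve(A,b);return X,max(np.linalg.norm((np.eye(3)-np.outer(d,d))@(X-o)) for o,d in rs)
def save(pic,n): cv2.imwrite(f"pics/{n}.png",pic["color"][:,:,::-1])
def rel(target,q=None):
    s=get_state();Rt=R.from_quat(np.roll(s["orientation"],-1))
    return Rt.inv().apply(np.array(target)-s["tcp_pos"])*1000
E
cat > m.py <<'E'
from h import *
import sys
np.set_printoptions(precision=4,suppress=True)
s=read_camera("scene");t=read_camera("top");save(s,"s0");save(t,"t0")
for n,p in(("scene",s),("top",t)):print(n,p["fovy"],p["cx"],p["cy"],np.array(p["world_from_camera"]).round(3).tolist())
for n in "bucket_mid fork_mid keeper_peg keeper_pivot stand_floor cup_a_mid cup_b_mid cup_c_mid cup_d_mid petri dropper".split():
    a=tip_of(n,s);b=tip_of(n,t)
    print(n,[(np.round(x["point"]).tolist(),round(x["p"],2)) for x in a[:4]],[(np.round(x["point"]).tolist(),round(x["p"],2)) for x in b[:4]])
    for x in a[:4]:
        for y in b[:4]:
            X,e=tri([ray(s,x["point"]),ray(t,y["point"])])
            if e<.008:print("   ",X,round(e,4),round(x["p"],2),round(y["p"],2))
print(get_state())
E
python3 m.py
```

```text
scene 51.04956737702036 321.890730857482 205.64852914070661 [[0.88, -0.185, 0.437, 0.154], [-0.474, -0.373, 0.797, -0.665], [0.015, -0.909, -0.416, 0.465], [0.0, 0.0, 0.0, 1.0]]
top 48.33561800604515 314.51463467721095 200.53885727102286 [[-0.019, -0.998, 0.066, 0.459], [-1.0, 0.019, 0.004, 0.032], [-0.005, -0.065, -0.998, 1.262], [0.0, 0.0, 0.0, 1.0]]
bucket_mid [([304.0, 189.0], 0.78)] [([259.0, 191.0], 0.89)]
    [0.5662 0.1833 0.077 ] 0.002 0.78 0.89
fork_mid [([302.0, 187.0], 0.69)] [([233.0, 204.0], 0.51)]
keeper_peg [([280.0, 164.0], 0.6)] [([235.0, 205.0], 0.64)]
    [0.528  0.238  0.1311] 0.0015 0.6 0.64
keeper_pivot [([299.0, 159.0], 0.67)] [([232.0, 190.0], 0.5)]
stand_floor [([388.0, 298.0], 0.78)] [([395.0, 195.0], 0.89)]
    [ 0.5525 -0.1893  0.0092] 0.0005 0.78 0.89
cup_a_mid [([233.0, 215.0], 0.87)] [([255.0, 252.0], 0.75)]
    [0.3977 0.2037 0.0342] 0.0031 0.87 0.75
cup_b_mid [([336.0, 320.0], 0.81)] [([417.0, 247.0], 0.91), ([261.0, 193.0], 0.53)]
    [ 0.4097 -0.24    0.0517] 0.0033 0.81 0.91
cup_c_mid [] [([294.0, 234.0], 0.63), ([332.0, 141.0], 0.56)]
cup_d_mid [([310.0, 260.0], 0.61)] [([356.0, 235.0], 0.64)]
    [ 0.448  -0.0764  0.0524] 0.0053 0.61 0.64
petri [([366.0, 246.0], 0.87)] [([330.0, 172.0], 0.96)]
    [ 0.6238 -0.0096  0.0036] 0.0023 0.87 0.96
dropper [([396.0, 239.0], 0.87), ([279.0, 163.0], 0.44)] [([330.0, 142.0], 0.66)]
    [ 0.7083 -0.0108 -0.0011] 0.0003 0.87 0.66
{'clock': 1.2, 'joint_pos': array([ 0.9654,  0.3132,  0.0461,  1.3036, -0.    ,  1.4312]), 'qvel': array([-0.0009, -0.0003,  0.0012, -0.0003, -0.0013, -0.0013]), 'tau': array([ -0.0005, -48.0478,  29.8812,   0.0005,  -0.0002,  -0.    ]), 'tcp_pos': array([0.2583, 0.5138, 0.2423]), 'orientation': array([0.    , 0.2308, 0.973 , 0.    ]), 'wrist_force': array([-0.8799, -0.7655, -0.8102]), 'ft_torque': array([-0.0016, -0.0112, -0.0158]), 'grip_force': 0.0, 'finger_gap': 0.08526428606085427}
```

View pics/s0.png

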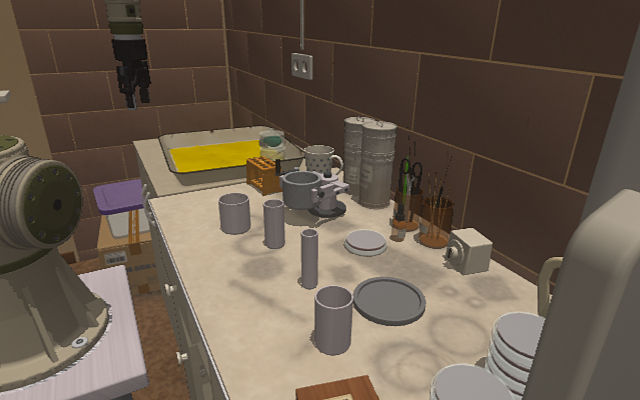

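View pics/t0.png

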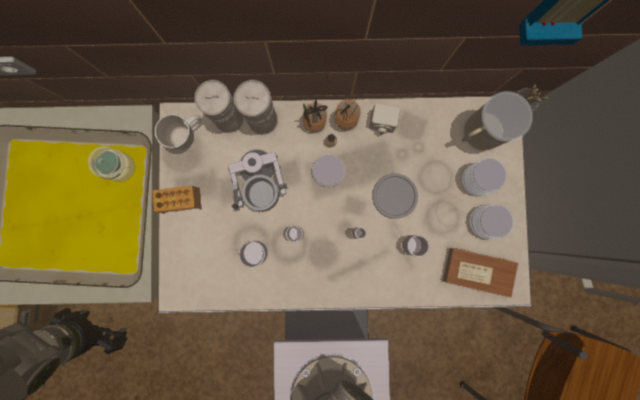

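All four cups are out: scene A (235,213), C (274,224), D (310,260), B (333,320). Bucket is at (300,188) and dish at (389,299). In the top view the hub is at (257,160) and the open side faces the robot. Next I look closer at the fork.

```bash
cat > m2.py <<'E'
from h import *
np.set_printoptions(precision=4,suppress=True)
s=read_camera("scene");t=read_camera("top")
a=cv2.resize(t["color"][140:220,215:300],None,fx=6,fy=6,interpolation=cv2.INTER_CUBIC)
b=cv2.resize(s["color"][150:230,250:360],None,fx=7,fy=7,interpolation=cv2.INTER_CUBIC)
cv2.imwrite("pics/t1.png",a[:,:,::-1]);cv2.imwrite("pics/s1.png",b[:,:,::-1])
for n in ["keeper_pivot","fork_mid"]:
    for P,nm in((s,"s"),(t,"t")):
        r=tip_of(n,P)
        for x in r[:3]:print(n,nm,x["point"],x["p"],atz(P,x["point"],.131 if n!="fork_mid" else .089))
r=[tip_of("cup_c_mid",P) for P in(s,t)];print(r); print([look_for("cup_c_mid",P)[:4] for P in(s,t)])
for x in r[1]: print(atz(t,x["point"],.05))
E
python3 m2.py
```

```text
keeper_pivot s [297.8, 159.4] 0.42 [0.5829 0.248  0.131 ]
keeper_pivot t [235.0, 186.1] 0.66 [0.5741 0.2378 0.131 ]
keeper_pivot t [262.8, 192.6] 0.62 [0.5561 0.1671 0.131 ]
keeper_pivot t [251.9, 250.4] 0.55 [0.4102 0.1962 0.131 ]
fork_mid s [301.6, 183.4] 0.7 [0.5661 0.1917 0.089 ]
fork_mid s [271.9, 223.3] 0.3 [0.4209 0.0255 0.089 ]
[[{'point': [274.7, 221.9], 'p': 0.67}, {'point': [307.6, 260.8], 'p': 0.65}, {'point': [301.1, 190.5], 'p': 0.44}], [{'point': [293.4, 236.0], 'p': 0.67}]]
[[{'point': [271.4, 219.9], 'p': 0.68}, {'point': [302.2, 188.6], 'p': 0.26}], [{'point': [291.6, 233.1], 'p': 0.82}]]
[0.4434 0.0951 0.05  ]
```

View pics/t1.png

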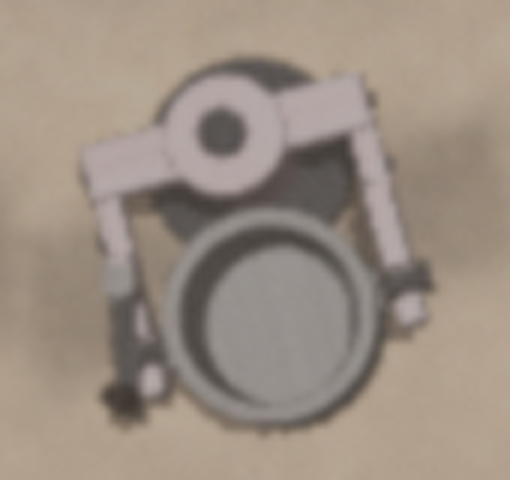

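View pics/s1.png

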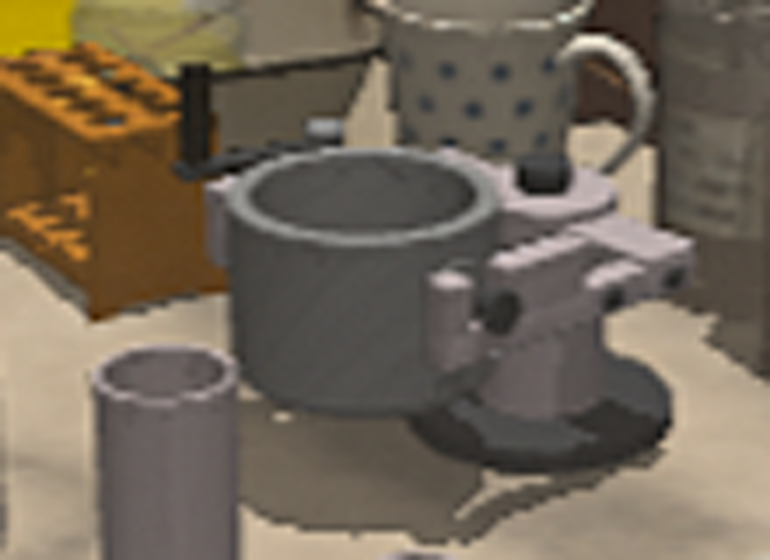

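The crops confirm it: fork yaw is about 15°, bucket rim centre about (260,193) in the top view, and the keeper is closed with its peg at lower left. Now the exact numbers.

```bash
cat > m3.py <<'E'
from h import *
np.set_printoptions(precision=4,suppress=True)
s=read_camera("scene");t=read_camera("top")
print("rim",tri([ray(t,(260.3,193.0)),ray(s,(302,178.1))]),atz(t,(260.3,193),.111),atz(s,(302,178.1),.111))
print("piv",tri([ray(t,(234.5,186.2)),ray(s,(296.4,168.3))]),atz(t,(234.5,186.2),.111))
print("hub",atz(t,(252,162),.105)); 
l=atz(t,(215+155/6,140+380/6),.101);r=atz(t,(215+405/6,140+312/6),.101);print("arms",l,r)
y=l-r;print("yaw",np.degrees(np.arctan2(-y[0],y[1])))
c=tri([ray(t,(293.4,236)),ray(s,(274.7,221.9))]);print("C",c)
E
python3 m3.py
```

```text
rim (array([0.5581, 0.1756, 0.1096]), np.float64(0.0012016596528882874)) [0.5569 0.176  0.111 ] [0.5576 0.1718 0.111 ]
piv (array([0.5761, 0.2428, 0.11  ]), np.float64(0.000175681581523596)) [0.5759 0.2427 0.111 ]
hub [0.6392 0.1976 0.105 ]
arms [0.5317 0.2283 0.101 ] [0.5593 0.1191 0.101 ]
yaw 14.179591672103609
C (array([0.4481, 0.0929, 0.0554]), np.float64(0.00501591820102905))
```

jog_arm:
  moves:
    - {"angular": [0,0,7],"fingers": 1}
    - {"angular": [0,0,14],"fingers": 1}
    - {"angular": [0,0,21],"fingers": 1}
    - {"angular": [0,0,28],"fingers": 1}
    - {"angular": [0,0,35],"fingers": 1}
    - {"angular": [0,0,42],"fingers": 1}
    - {"angular": [0,0,48],"fingers": 1}
    - {"angular": [0,0,48],"fingers": 1}

```text
schema error: expected keys fingers, slide, angular
```

jog_arm:
  moves:
    - {"slide": [0,0,0],"angular": [0,0,7],"fingers": 1}
    - {"slide": [0,0,0],"angular": [0,0,14],"fingers": 1}
    - {"slide": [0,0,0],"angular": [0,0,21],"fingers": 1}
    - {"slide": [0,0,0],"angular": [0,0,28],"fingers": 1}
    - {"slide": [0,0,0],"angular": [0,0,35],"fingers": 1}
    - {"slide": [0,0,0],"angular": [0,0,42],"fingers": 1}
    - {"slide": [0,0,0],"angular": [0,0,49],"fingers": 1}
    - {"slide": [0,0,0],"angular": [0,0,49],"fingers": 1}

```text
clock: 2.47
tcp_pos: [0.2583, 0.5138, 0.2423]
orientation: [-0.0, 0.615, 0.789, 0.0]
wrist_force: [-0.3, -0.1, 0.0]
finger_gap: 0.0004
grip_force: 0.0
```

```bash
cat >> h.py <<'E'
def fork(x,y,z,c=(.5575,.1762),yaw=14.3):
    a=np.radians(yaw);return np.array([c[0]+(x*np.cos(a)-y*np.sin(a))/1000,c[1]+(x*np.sin(a)+y*np.cos(a))/1000,z])
def ax():
    s=get_state();M=R.from_quat(np.roll(s["orientation"],-1)).as_matrix()
    print("tcp",s["tcp_pos"].round(4),"y-yaw",np.degrees(np.arctan2(M[1,1],M[0,1])).round(2),"tilt",M[:2,2].round(4),"gap",round(s["finger_gap"],4),"F",s["wrist_force"].round(1),"q",s["joint_pos"].round(2),s["clock"])
E
python3 -c "
from h import *
ax();print(rel(fork(-20,28,.200)),rel(fork(-20,28,.132)))"
```

```text
tcp [0.2583 0.5138 0.2423] y-yaw 14.14 tilt [0.     0.0001] gap 0.0004 F [-0.3 -0.1  0. ] q [0.97 0.31 0.05 1.3  0.   2.29] 2.4667
[-372.5088051   187.60370214   42.29494967] [-372.51200256  187.60079266  110.29494953]
```

jog_arm:
  moves:
    - {"slide": [-37,19,0],"angular": [0,0,0],"fingers": 1}
    - {"slide": [-74,38,5],"angular": [0,0,0],"fingers": 1}
    - {"slide": [-111,56,10],"angular": [0,0,0],"fingers": 1}
    - {"slide": [-148,75,15],"angular": [0,0,0],"fingers": 1}
    - {"slide": [-185,94,20],"angular": [0,0,0],"fingers": 1}
    - {"slide": [-222,112,25],"angular": [0,0,0],"fingers": 1}
    - {"slide": [-259,131,30],"angular": [0,0,0],"fingers": 1}
    - {"slide": [-296,150,35],"angular": [0,0,0],"fingers": 1}
    - {"slide": [-333,168,40],"angular": [0,0,0],"fingers": 1}
    - {"slide": [-370,187,42],"angular": [0,0,0],"fingers": 1}

```text
clock: 3.3
tcp_pos: [0.5313, 0.1999, 0.1998]
orientation: [-0.0, 0.612, 0.791, -0.0]
wrist_force: [0.9, 0.8, 0.2]
finger_gap: -0.0004
grip_force: 0.0
```

jog_arm:
  moves:
    - {"slide": [0,0,0],"angular": [0,0,0],"fingers": 1}
    - {"slide": [0,0,0],"angular": [0,0,0],"fingers": 1}

```text
clock: 3.47
tcp_pos: [0.532, 0.1997, 0.1998]
orientation: [-0.0, 0.614, 0.789, -0.0]
wrist_force: [0.3, -0.5, -0.1]
finger_gap: 0.0002
grip_force: 0.0
```

```bash
python3 -c "
from h import *
ax();print(rel(fork(-20,28,.132)));s=read_camera('scene');t=read_camera('top')
a=cv2.resize(s['color'][60:220,220:380],None,fx=3.5,fy=3.5,interpolation=cv2.INTER_CUBIC)
cv2.imwrite('pics/s2.png',a[:,:,::-1])
p=get_state()['tcp_pos']
print([((proj(s,p+[0,0,d])-[220,60])*3.5).round(1) for d in(0,-.011)])
"
```

```text
tcp [0.532  0.1997 0.1998] y-yaw 14.22 tilt [-0.0005  0.    ] gap 0.0002 F [ 0.3 -0.5 -0.1] q [ 0.22  0.32 -0.06  1.2   0.    1.54] 3.4667
[-1.10229871 -1.01549505 67.81156088]
[array([229.1, 278.4]), array([229.4, 294.6])]
```

View pics/s2.png

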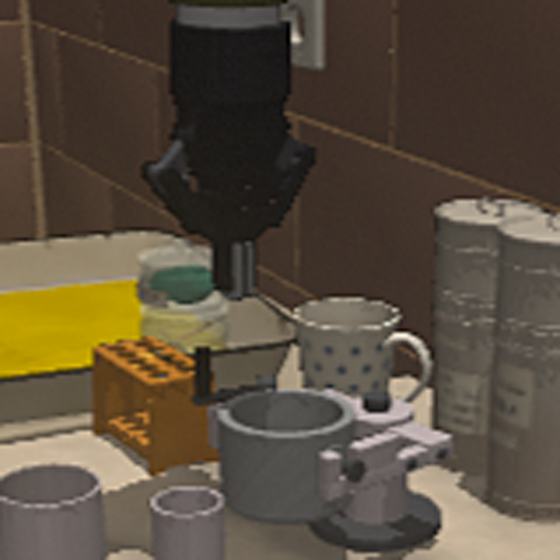

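The tips are where the calibration says they should be. Lowering beside the peg and pushing it outward.

jog_arm:
  moves:
    - {"slide": [-1,-1,34],"angular": [0,0,0],"fingers": 1}
    - {"slide": [-1,-1,67],"angular": [0,0,0],"fingers": 1}
    - {"slide": [-1,-1,67],"angular": [0,0,0],"fingers": 1}
    - {"slide": [10,0,67],"angular": [0,0,0],"fingers": 1}
    - {"slide": [18,2,67],"angular": [0,0,0],"fingers": 1}
    - {"slide": [26,5,67],"angular": [0,0,0],"fingers": 1}
    - {"slide": [34,9,67],"angular": [0,0,0],"fingers": 1}
    - {"slide": [42,14,67],"angular": [0,0,0],"fingers": 1}
    - {"slide": [50,20,67],"angular": [0,0,0],"fingers": 1}
    - {"slide": [57,25,67],"angular": [0,0,0],"fingers": 1}

```text
clock: 4.4
tcp_pos: [0.5429, 0.2641, 0.1345]
orientation: [0.002, 0.614, 0.79, 0.001]
wrist_force: [7.2, -6.4, 0.9]
finger_gap: 0.0002
grip_force: 4.3
```

jog_arm:
  moves:
    - {"slide": [6,8,0],"angular": [0,0,0],"fingers": 1}
    - {"slide": [8,12,0],"angular": [0,0,0],"fingers": 1}
    - {"slide": [8,12,0],"angular": [0,0,0],"fingers": 1}
    - {"slide": [2,10,0],"angular": [0,0,0],"fingers": 1}
    - {"slide": [2,10,-35],"angular": [0,0,0],"fingers": 1}
    - {"slide": [2,10,-70],"angular": [0,0,0],"fingers": 1}
    - {"slide": [2,10,-70],"angular": [0,0,0],"fingers": 1}

```text
clock: 4.98
tcp_pos: [0.5528, 0.2689, 0.2101]
orientation: [0.002, 0.614, 0.79, 0.004]
wrist_force: [1.0, 0.5, 1.0]
finger_gap: -0.0002
grip_force: 0.0
```

```bash
python3 -c "
from h import *
ax();s=read_camera('scene');t=read_camera('top')
a=cv2.resize(s['color'][130:230,230:360],None,fx=5,fy=5,interpolation=cv2.INTER_CUBIC)
cv2.imwrite('pics/s3.png',a[:,:,::-1])
a=tip_of('keeper_peg',s)[:2];b=tip_of('keeper_peg',t)[:2];print(a,b)
for x in a: print(atz(s,x['point'],.131))
b=tip_of('bucket_mid',t)[:1];a=tip_of('bucket_mid',s)[:1];print(tri([ray(s,a[0]['point']),ray(t,b[0]['point'])]))
"
```

```text
tcp [0.5528 0.2689 0.2101] y-yaw 14.31 tilt [0.0089 0.004 ] gap -0.0002 F [1.  0.5 1. ] q [0.32 0.39 0.08 1.25 0.   1.64] 4.9833
[{'point': [279.3, 156.0], 'p': 0.63}, {'point': [388.7, 295.6], 'p': 0.19}] [{'point': [214.8, 193.4], 'p': 0.5}]
[0.55189347 0.29357366 0.131     ]
[ 0.44856761 -0.31332971  0.131     ]
(array([0.56241622, 0.1764353 , 0.07725717]), np.float64(0.001993250919680941))
```

View pics/s3.png

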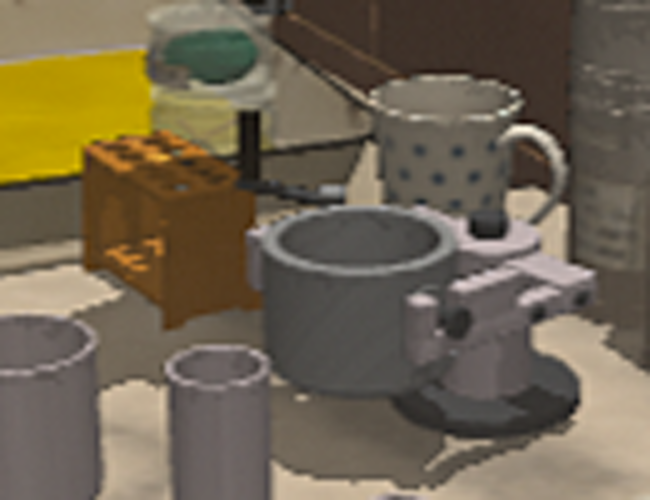

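Keeper is open at about 1.35 rad: the peg is at (250,130) in the crop, clear of the slot. Bucket still hangs level. Next: a sub-pixel rim fit for the grasp.

```bash
cat >> h.py <<'E'
def rimfit(pics,radii,z,guess,span=.010):
    """centre (x,y) whose projected rim circles lie on the strongest edges of each picture"""
    from scipy.optimize import minimize
    th=np.linspace(0,2*np.pi,90);out=[];fs=[]
    for p in pics:
        g=cv2.GaussianBlur(cv2.cvtColor(p["color"],cv2.COLOR_RGB2GRAY).astype(np.float32),(0,0),.8)
        G=np.hypot(cv2.Sobel(g,cv2.CV_32F,1,0),cv2.Sobel(g,cv2.CV_32F,0,1))
        def f(c,G=G,p=p):
            v=0
            for r in radii:
                q=np.array([proj(p,(c[0]+r*np.cos(a),c[1]+r*np.sin(a),z)) for a in th]).astype(np.float32)
                v-=np.minimum(cv2.remap(G,q[:,:1],q[:,1:],cv2.INTER_LINEAR),150).mean()
            return v
        fs.append(f)
    def best(f):
        gr=np.arange(-span,span+.001,.0025)
        c=min(((guess[0]+a,guess[1]+b) for a in gr for b in gr),key=f)
        return minimize(f,c,method="Nelder-Mead",options=dict(xatol=2e-4,initial_simplex=[c,(c[0]+.002,c[1]),(c[0],c[1]+.002)])).x
    return [best(f) for f in fs]+[best(lambda c:sum(f(c) for f in fs))]
E
python3 -c "
from h import *
ax();s=read_camera('scene');t=read_camera('top')
for z in(.111,):print(z,rimfit([s,t],[.047,.039],z,(.559,.176)))
print(rel(fork(-43,0,.200)))
"
```

```text
tcp [0.5491 0.2675 0.2018] y-yaw 14.32 tilt [-0.0026 -0.0005] gap 0.0 F [ 0.  -0.8 -0.1] q [0.32 0.4  0.07 1.24 0.   1.64] 5.2833
0.111 [array([0.55869573, 0.17826821]), array([0.55731209, 0.16798469]), array([0.5599812 , 0.17894374])]
[-90.49461188 -57.58141268   2.10342915]
```

```bash
sed -i 's/c=(.5575,.1762)/c=(.559,.177)/' h.py; python3 -c "
from h import *
ax();print(rel(fork(-43,0,.200)))"
```

```text
tcp [0.5493 0.2675 0.202 ] y-yaw 14.31 tilt [-0.0024 -0.0005] gap -0.0001 F [-0.9  0.2 -0.1] q [0.32 0.4  0.07 1.24 0.   1.64] 5.3833
[-90.09030489 -55.93019495   2.09944667]
```

jog_arm:
  moves:
    - {"slide": [-30,-19,0],"angular": [0,0,0],"fingers": 0.55}
    - {"slide": [-60,-37,0],"angular": [0,0,0],"fingers": 0.55}
    - {"slide": [-90,-56,2],"angular": [0,0,0],"fingers": 0.55}
    - {"slide": [-90,-56,2],"angular": [0,0,0],"fingers": 0.55}
    - {"slide": [-90,-56,2],"angular": [0,0,0],"fingers": 0.55}
    - {"slide": [-90,-56,2],"angular": [0,0,0],"fingers": 0.55}
    - {"slide": [-90,-56,2],"angular": [0,0,0],"fingers": 0.55}

```text
clock: 5.97
tcp_pos: [0.5183, 0.1673, 0.2012]
orientation: [-0.0, 0.613, 0.79, 0.0]
wrist_force: [0.3, 0.4, -0.0]
finger_gap: 0.0386
grip_force: 0.0
```

```bash
python3 -c "
from h import *
ax();print(rel(fork(-43,0,.099)))"
```

```text
tcp [0.5183 0.1673 0.2012] y-yaw 14.35 tilt [0.0003 0.0004] gap 0.0386 F [ 0.3  0.4 -0. ] q [ 0.16  0.27 -0.11  1.19  0.    1.48] 5.9667
[ -0.64220842  -1.22935732 102.21728035]
```

Descend, then close gradually to 20 mm and look before gripping.

jog_arm:
  moves:
    - {"slide": [0,-1,30],"angular": [0,0,0],"fingers": 0.55}
    - {"slide": [0,-1,60],"angular": [0,0,0],"fingers": 0.55}
    - {"slide": [0,-1,85],"angular": [0,0,0],"fingers": 0.55}
    - {"slide": [0,-1,102],"angular": [0,0,0],"fingers": 0.55}
    - {"slide": [0,-1,102],"angular": [0,0,0],"fingers": 0.78}
    - {"slide": [0,-1,102],"angular": [0,0,0],"fingers": 0.78}
    - {"slide": [0,-1,102],"angular": [0,0,0],"fingers": 0.78}
    - {"slide": [0,-1,102],"angular": [0,0,0],"fingers": 0.78}

```text
clock: 6.63
tcp_pos: [0.5184, 0.167, 0.1009]
orientation: [0.001, 0.613, 0.79, 0.001]
wrist_force: [0.5, 0.6, 0.0]
finger_gap: 0.0185
grip_force: 0.0
```

```bash
python3 -c "
from h import *
ax();s=read_camera('scene');t=read_camera('top')
a=cv2.resize(s['color'][120:220,240:350],None,fx=5,fy=5,interpolation=cv2.INTER_CUBIC)
b=cv2.resize(t['color'][150:230,220:300],None,fx=3,fy=3,interpolation=cv2.INTER_CUBIC)
o=np.zeros((500,790,3),np.uint8);o[:,:550]=a;o[:240,550:]=b
cv2.imwrite('pics/s4.png',o[:,:,::-1])
"
```

```text
tcp [0.5184 0.167  0.1009] y-yaw 14.35 tilt [0.0029 0.0006] gap 0.0185 F [0.5 0.6 0. ] q [ 0.16  0.34 -0.28  0.95  0.    1.48] 6.6333
```

View pics/s4.png

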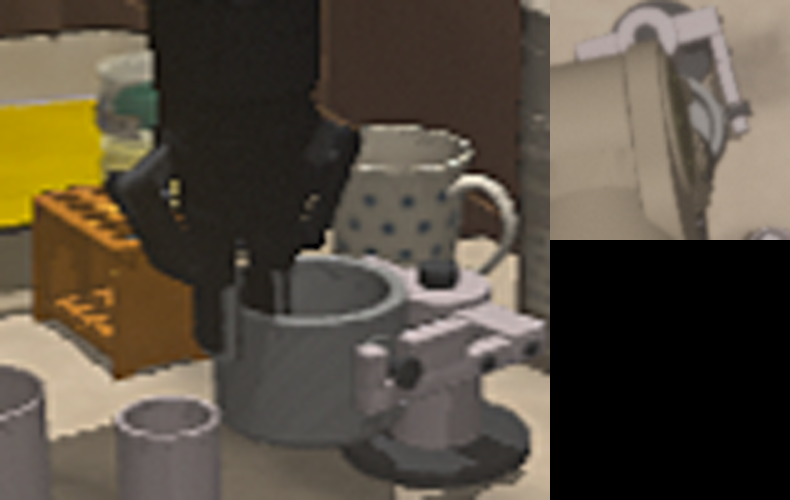

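The fingers straddle the wall at about (235,320) in the crop, with the bucket level. Gripping.

jog_arm:
  moves:
    - {"slide": [0,0,0],"angular": [0,0,0],"fingers": 0.85}
    - {"slide": [0,0,0],"angular": [0,0,0],"fingers": 0.9}
    - {"slide": [0,0,0],"angular": [0,0,0],"fingers": 0.95}
    - {"slide": [0,0,0],"angular": [0,0,0],"fingers": 1}
    - {"slide": [0,0,0],"angular": [0,0,0],"fingers": 1}
    - {"slide": [0,0,0],"angular": [0,0,0],"fingers": 1}
  squeeze: 20

```text
clock: 7.23
tcp_pos: [0.5176, 0.1665, 0.0999]
orientation: [0.0, 0.613, 0.79, 0.001]
wrist_force: [1.4, 1.7, 4.8]
finger_gap: 0.0087
grip_force: 18.8
```

jog_arm:
  moves:
    - {"slide": [0,0,0],"angular": [0,0,0],"fingers": 1}
    - {"slide": [0,0,0],"angular": [0,0,0],"fingers": 1}
    - {"slide": [0,0,0],"angular": [0,0,0],"fingers": 1}
  squeeze: 80

```text
clock: 7.48
tcp_pos: [0.5178, 0.1669, 0.1002]
orientation: [0.0, 0.613, 0.79, 0.001]
wrist_force: [-0.5, 1.3, 6.9]
finger_gap: 0.0067
grip_force: 71.8
```

```bash
python3 -c "
from h import *
ax();s=read_camera('scene')
print(get_state()['ft_torque'])
a=cv2.resize(s['color'][140:220,260:350],None,fx=7,fy=7,interpolation=cv2.INTER_CUBIC)
cv2.imwrite('pics/s5.png',a[:,:,::-1])
"
```

```text
tcp [0.5178 0.1669 0.1002] y-yaw 14.34 tilt [0.0021 0.0012] gap 0.0067 F [-0.5  1.3  6.9] q [ 0.16  0.34 -0.28  0.95  0.    1.48] 7.4833
[ 0.29357879 -0.22355456  0.25987004]
```

View pics/s5.png

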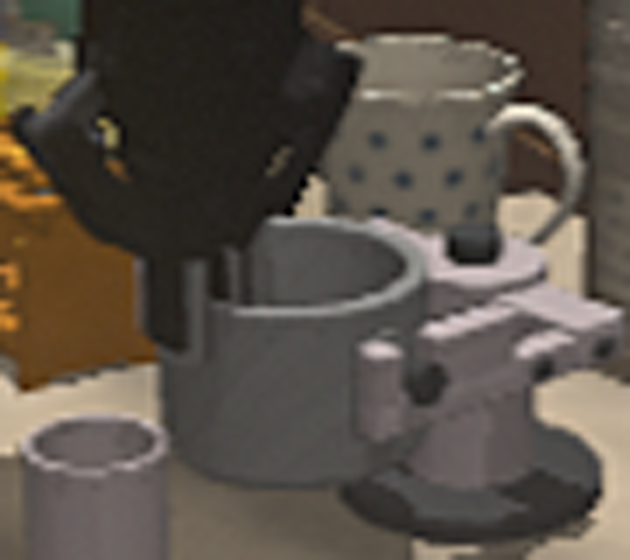

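The grip is firm and the bucket level. Lifting straight up.

jog_arm:
  moves:
    - {"slide": [0,0,-4],"angular": [0,0,0],"fingers": 1}
    - {"slide": [0,0,-9],"angular": [0,0,0],"fingers": 1}
    - {"slide": [0,0,-14],"angular": [0,0,0],"fingers": 1}
    - {"slide": [0,0,-20],"angular": [0,0,0],"fingers": 1}
    - {"slide": [0,0,-28],"angular": [0,0,0],"fingers": 1}
    - {"slide": [0,0,-38],"angular": [0,0,0],"fingers": 1}
    - {"slide": [0,0,-50],"angular": [0,0,0],"fingers": 1}
    - {"slide": [0,0,-64],"angular": [0,0,0],"fingers": 1}
    - {"slide": [0,0,-80],"angular": [0,0,0],"fingers": 1}
    - {"slide": [0,0,-80],"angular": [0,0,0],"fingers": 1}

```text
clock: 8.37
tcp_pos: [0.5183, 0.1665, 0.1828]
orientation: [0.002, 0.614, 0.79, 0.002]
wrist_force: [1.1, 0.0, -2.2]
finger_gap: 0.0062
grip_force: 86.8
```

```bash
python3 -c "
from h import *
np.set_printoptions(precision=4,suppress=True)
ax();s=read_camera('scene');t=read_camera('top')
a=cv2.resize(s['color'][100:210,260:370],None,fx=4,fy=4,interpolation=cv2.INTER_CUBIC)
cv2.imwrite('pics/s6.png',a[:,:,::-1])
a=tip_of('stand_floor',s)[0];b=tip_of('stand_floor',t)[0];print(atz(s,a['point'],.006),atz(t,b['point'],.006))
print(rimfit([s,t],[.064,.055],.012,(.5525,-.1893)))
print(rel((.5525,-.1893,.18)))
"
```

```text
tcp [0.5183 0.1665 0.1828] y-yaw 14.3 tilt [0.0044 0.0007] gap 0.0062 F [ 1.1  0.  -2.2] q [ 0.16  0.28 -0.15  1.14 -0.    1.48] 8.3667
[ 0.5548 -0.1824  0.006 ] [ 0.5517 -0.1906  0.006 ]
[array([ 0.5449, -0.1968]), array([ 0.5494, -0.1873]), array([ 0.545 , -0.1967])]
[-353.3903  -52.674    -1.4803]
```

View pics/s6.png

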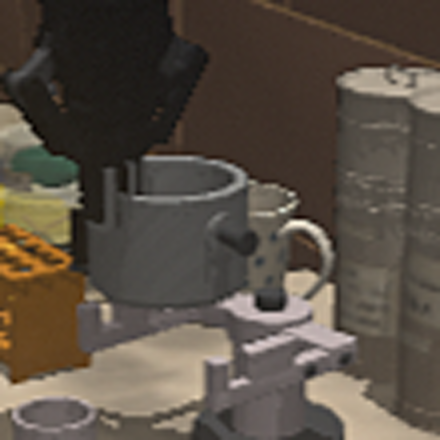

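Bucket is off the fork, clear and close to level; the fork is empty below it. Carrying it to the dish.

jog_arm:
  moves:
    - {"slide": [-10,-3,0],"angular": [0,0,0],"fingers": 1}
    - {"slide": [-25,-7,0],"angular": [0,0,0],"fingers": 1}
    - {"slide": [-45,-12,0],"angular": [0,0,0],"fingers": 1}
    - {"slide": [-70,-19,0],"angular": [0,0,0],"fingers": 1}
    - {"slide": [-95,-26,0],"angular": [0,0,0],"fingers": 1}
    - {"slide": [-120,-33,0],"angular": [0,0,0],"fingers": 1}
    - {"slide": [-145,-40,0],"angular": [0,0,0],"fingers": 1}
    - {"slide": [-170,-47,0],"angular": [0,0,0],"fingers": 1}
    - {"slide": [-195,-54,0],"angular": [0,0,0],"fingers": 1}
    - {"slide": [-220,-61,0],"angular": [0,0,0],"fingers": 1}

```text
clock: 9.4
tcp_pos: [0.5111, -0.0637, 0.1784]
orientation: [-0.001, 0.614, 0.79, -0.0]
wrist_force: [0.0, -0.1, -1.7]
finger_gap: 0.0059
grip_force: 86.8
```

jog_arm:
  moves:
    - {"slide": [-25,-7,0],"angular": [0,0,0],"fingers": 1}
    - {"slide": [-50,-14,0],"angular": [0,0,0],"fingers": 1}
    - {"slide": [-75,-21,0],"angular": [0,0,0],"fingers": 1}
    - {"slide": [-98,-27,0],"angular": [0,0,0],"fingers": 1}
    - {"slide": [-115,-32,0],"angular": [0,0,0],"fingers": 1}
    - {"slide": [-126,-35,0],"angular": [0,0,0],"fingers": 1}
    - {"slide": [-131,-36,0],"angular": [0,0,0],"fingers": 1}
    - {"slide": [-132,-36,0],"angular": [0,0,0],"fingers": 1}
    - {"slide": [-132,-36,0],"angular": [0,0,0],"fingers": 1}

```text
clock: 10.15
tcp_pos: [0.5097, -0.1983, 0.1789]
orientation: [-0.001, 0.614, 0.79, 0.0]
wrist_force: [-0.4, -0.6, -2.9]
finger_gap: 0.0065
grip_force: 86.8
```

```bash
python3 -c "
from h import *
np.set_printoptions(precision=4,suppress=True)
ax();print(rel((.511,-.199,.06)));s=read_camera('scene');t=read_camera('top')
for n in('stand_floor','bucket_mid'):
  for P in (s,t):
    r=tip_of(n,P)[:1];
    if r: print(n,r[0]['p'],r[0]['point'],atz(P,r[0]['point'],.006 if n[0]=='s' else .158))
a=cv2.resize(s['color'][180:340,310:450],None,fx=3.5,fy=3.5,interpolation=cv2.INTER_CUBIC)
cv2.imwrite('pics/s7.png',a[:,:,::-1])
"
```

```text
tcp [ 0.5097 -0.1983  0.1789] y-yaw 14.31 tilt [-0.0007  0.0009] gap 0.0065 F [-0.4 -0.6 -2.9] q [-0.52  0.29 -0.15  1.14  0.    0.8 ] 10.15
[ -1.0972   1.1486 118.896 ]
stand_floor 0.94 [388.1, 301.1] [ 0.5484 -0.194   0.006 ]
bucket_mid 0.65 [393.6, 221.8] [ 0.551 -0.185  0.158]
bucket_mid 0.66 [404.0, 189.8] [ 0.554 -0.187  0.158]
```

View pics/s7.png

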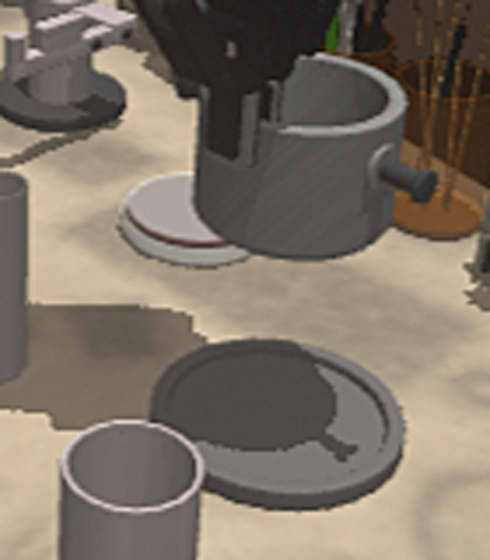

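The bucket hangs above the dish, which sits at (278,420) in the crop. Lowering.

jog_arm:
  moves:
    - {"slide": [-2,0,30],"angular": [0,0,0],"fingers": 1}
    - {"slide": [-2,0,60],"angular": [0,0,0],"fingers": 1}
    - {"slide": [-2,0,85],"angular": [0,0,0],"fingers": 1}
    - {"slide": [-2,0,100],"angular": [0,0,0],"fingers": 1}
    - {"slide": [-2,0,108],"angular": [0,0,0],"fingers": 1}
    - {"slide": [-2,0,112],"angular": [0,0,0],"fingers": 1}
    - {"slide": [-2,0,115],"angular": [0,0,0],"fingers": 1}
    - {"slide": [-2,0,115],"angular": [0,0,0],"fingers": 1}

```text
clock: 11.12
tcp_pos: [0.511, -0.2008, 0.0648]
orientation: [0.0, 0.613, 0.79, 0.0]
wrist_force: [-0.4, -0.5, -1.5]
finger_gap: 0.0062
grip_force: 86.9
```

```bash
python3 -c "
from h import *
ax()"
```

```text
tcp [ 0.511  -0.2008  0.0648] y-yaw 14.32 tilt [ 0.0009 -0.0004] gap 0.0062 F [-0.4 -0.5 -1.5] q [-0.52  0.38 -0.32  0.87  0.    0.8 ] 11.1167
```

jog_arm:
  moves:
    - {"slide": [0,0,2],"angular": [0,0,0],"fingers": 1}
    - {"slide": [0,0,3],"angular": [0,0,0],"fingers": 1}
    - {"slide": [0,0,4],"angular": [0,0,0],"fingers": 1}
    - {"slide": [0,0,4],"angular": [0,0,0],"fingers": 1}
  squeeze: 30

```text
clock: 11.45
tcp_pos: [0.5113, -0.2012, 0.0621]
orientation: [0.001, 0.614, 0.79, 0.0]
wrist_force: [-2.0, 0.2, 5.0]
finger_gap: 0.0062
grip_force: 88.0
```

Touchdown at 5 N. Releasing slowly.

jog_arm:
  moves:
    - {"slide": [0,0,0],"angular": [0,0,0],"fingers": 0.9}
    - {"slide": [0,0,0],"angular": [0,0,0],"fingers": 0.8}
    - {"slide": [0,0,0],"angular": [0,0,0],"fingers": 0.65}
    - {"slide": [0,0,0],"angular": [0,0,0],"fingers": 0.6}
    - {"slide": [0,0,0],"angular": [0,0,0],"fingers": 0.6}
    - {"slide": [0,0,-20],"angular": [0,0,0],"fingers": 0.6}
    - {"slide": [0,0,-55],"angular": [0,0,0],"fingers": 0.6}
    - {"slide": [0,0,-90],"angular": [0,0,0],"fingers": 0.6}
    - {"slide": [0,0,-125],"angular": [0,0,0],"fingers": 0.2}

```text
clock: 12.2
tcp_pos: [0.51, -0.2003, 0.1861]
orientation: [-0.001, 0.614, 0.79, -0.0]
wrist_force: [0.7, -0.0, -0.4]
finger_gap: 0.0446
grip_force: 0.0
```

jog_arm:
  moves:
    - {"slide": [40,0,0],"angular": [0,0,0],"fingers": 0}
    - {"slide": [80,-5,0],"angular": [0,0,0],"fingers": 0}
    - {"slide": [120,-10,0],"angular": [0,0,0],"fingers": 0}
    - {"slide": [160,-15,0],"angular": [0,0,0],"fingers": 0}
    - {"slide": [200,-20,0],"angular": [0,0,0],"fingers": 0}
    - {"slide": [240,-30,0],"angular": [0,0,0],"fingers": 0}
    - {"slide": [240,-30,0],"angular": [0,0,0],"fingers": 0}
    - {"slide": [240,-30,0],"angular": [0,0,0],"fingers": 0}

```text
clock: 12.87
tcp_pos: [0.421, 0.0263, 0.1854]
orientation: [0.0, 0.612, 0.791, 0.0]
wrist_force: [-0.6, -0.8, -0.7]
finger_gap: 0.0851
grip_force: 0.0
```

```bash
cat > m4.py <<'E'
from h import *
np.set_printoptions(precision=4,suppress=True)
ax();s=read_camera('scene');t=read_camera('top')
import sys
dims=dict(bucket=(.066,.047,.006),cup_a=(.077,.035,0),cup_b=(.089,.0285,0),cup_c=(.101,.022,0),cup_d=(.113,.0155,0))
for n in sys.argv[1:]:
    a=tip_of(n+'_mid',s)[:3];b=tip_of(n+'_mid',t)[:3];h,r,z0=dims[n];print(n,[(x['point'],round(x['p'],2)) for x in a],[(x['point'],round(x['p'],2)) for x in b])
    for x in a:
        for y in b:
            X,e=tri([ray(s,x['point']),ray(t,y['point'])])
            if e<.008:print('  tri',X,round(e,4))
    for x in a[:1]: print('  s',atz(s,x['point'],z0+h/2),'rim fit',*rimfit([s],[r],z0+h,atz(s,x['point'],z0+h/2)[:2],.008)[:1])
    for x in b[:1]: print('  t',atz(t,x['point'],z0+h/2),'rim fit',*rimfit([t],[r],z0+h,atz(t,x['point'],z0+h/2)[:2],.008)[:1])
E
python3 m4.py bucket cup_a; python3 -c "
from h import *
s=read_camera('scene');t=read_camera('top')
a=cv2.resize(s['color'][160:360,190:440],None,fx=3.1,fy=3,interpolation=cv2.INTER_CUBIC)
cv2.imwrite('pics/s8.png',a[:,:,::-1])"
```

```text
tcp [0.421  0.0263 0.1854] y-yaw 14.56 tilt [0.0001 0.    ] gap 0.0851 F [-0.6 -0.8 -0.7] q [-0.13  0.05 -0.42  1.1   0.    1.19] 12.8667
bucket [([391.0, 285.9], 0.72), ([277.7, 158.0], 0.35)] [([399.6, 192.7], 0.88)]
  tri [ 0.5537 -0.1964  0.0384] 0.0033
  s [ 0.5499 -0.1959  0.039 ] rim fit [ 0.5467 -0.1908]
  t [ 0.5565 -0.1982  0.039 ] rim fit [ 0.553  -0.1925]
cup_a [([231.1, 216.5], 0.94)] [([256.3, 252.0], 0.96)]
  tri [0.3952 0.2005 0.0328] 0.0065
  s [0.3862 0.1921 0.0385] rim fit [0.3974 0.202 ]
  t [0.4016 0.1977 0.0385] rim fit [0.3989 0.2043]
```

View pics/s8.png

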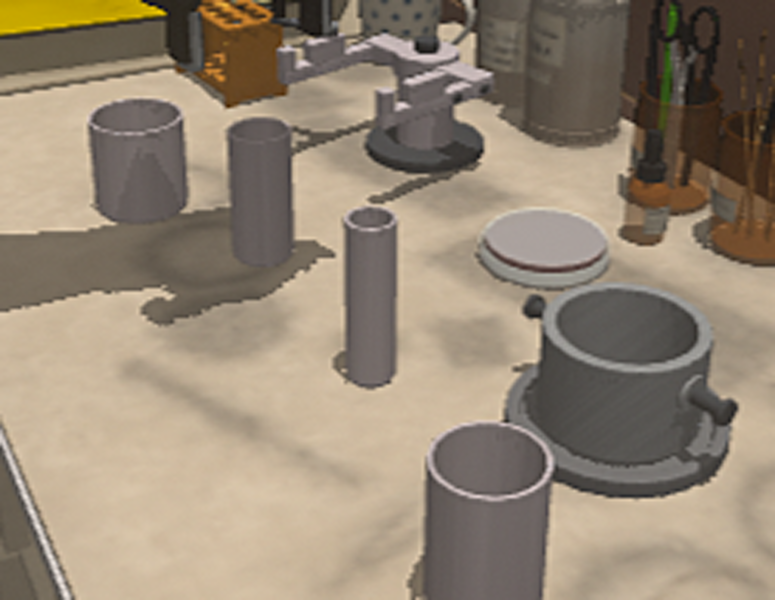

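Bucket stands upright inside the dish, seen at (627,370) in the crop; all the cups are upright and undisturbed. Now cup A.

jog_arm:
  moves:
    - {"slide": [40,5,0],"angular": [0,0,0],"fingers": 0}
    - {"slide": [80,10,0],"angular": [0,0,0],"fingers": 0}
    - {"slide": [120,15,0],"angular": [0,0,0],"fingers": 0}
    - {"slide": [155,20,0],"angular": [0,0,0],"fingers": 0}
    - {"slide": [177,22,0],"angular": [0,0,0],"fingers": 0}
    - {"slide": [177,22,25],"angular": [0,0,0],"fingers": 0}
    - {"slide": [177,22,50],"angular": [0,0,0],"fingers": 0}
    - {"slide": [177,22,70],"angular": [0,0,0],"fingers": 0}
    - {"slide": [177,22,70],"angular": [0,0,0],"fingers": 0}

```text
clock: 14.02
tcp_pos: [0.3971, 0.2005, 0.1117]
orientation: [-0.002, 0.614, 0.79, -0.003]
wrist_force: [-0.9, -0.3, -0.3]
finger_gap: 0.0856
grip_force: 0.0
```

```bash
python3 m4.py cup_a; python3 -c "
from h import *
print(rel((.398,.203,.0645)))
s=read_camera('scene')
a=cv2.resize(s['color'][140:250,190:300],None,fx=4,fy=4,interpolation=cv2.INTER_CUBIC)
cv2.imwrite('pics/s9.png',a[:,:,::-1])"
```

```text
tcp [0.3971 0.2005 0.1117] y-yaw 14.29 tilt [-0.0065 -0.0019] gap 0.0856 F [-0.9 -0.3 -0.3] q [ 0.29  0.16 -0.49  0.93  0.    1.61] 14.0167
cup_a [([235.0, 215.8], 0.57)] [([252.9, 251.7], 0.62)]
  tri [0.4012 0.2086 0.0298] 0.0011
  s [0.3953 0.1917 0.0385] rim fit [0.3968 0.2017]
  t [0.4026 0.207  0.0385] rim fit [0.4015 0.1979]
[ 2.26135686 -2.44404241 52.01856361]
```

View pics/s9.png

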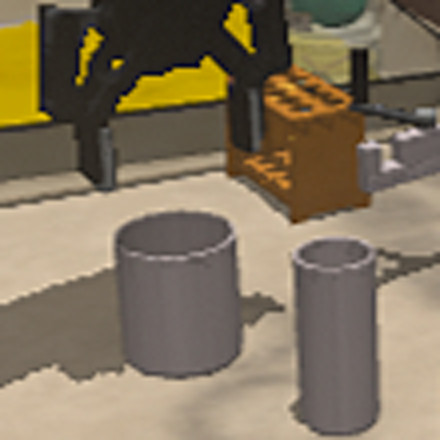

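The open fingers straddle cup A evenly, midpoint (177,169) over cup axis (178). I check the tip height from this picture, then descend.

```bash
python3 -c "
from h import *
s=read_camera('scene')
ax()
for z in(.10,.105,.11,.115,.12): print(z,proj(s,(.397,.2005,z)))
print(rel((.398,.203,.0645)))"
```

```text
tcp [0.401  0.2015 0.1167] y-yaw 14.27 tilt [0.0026 0.0008] gap 0.0855 F [ 0.3 -1.1  0.7] q [ 0.29  0.15 -0.49  0.93  0.    1.61] 14.3167
0.1 [232.58334278 189.69749714]
0.105 [232.42060334 187.65004148]
0.11 [232.25714673 185.5935629 ]
0.115 [232.09296819 183.52800165]
0.12 [231.92806293 181.4532974 ]
[ 2.17862624 -2.6783129  52.23437996]
```

jog_arm:
  moves:
    - {"slide": [2,-2,0],"angular": [0,0,0],"fingers": 0}
    - {"slide": [2,-2,20],"angular": [0,0,0],"fingers": 0}
    - {"slide": [2,-2,40],"angular": [0,0,0],"fingers": 0}
    - {"slide": [2,-2,53],"angular": [0,0,0],"fingers": 0}
    - {"slide": [2,-2,53],"angular": [0,0,0],"fingers": 0}
    - {"slide": [2,-2,53],"angular": [0,0,0],"fingers": 0.3}
    - {"slide": [2,-2,53],"angular": [0,0,0],"fingers": 0.5}
    - {"slide": [2,-2,53],"angular": [0,0,0],"fingers": 0.5}
    - {"slide": [2,-2,53],"angular": [0,0,0],"fingers": 0.5}
  squeeze: 40

```text
clock: 15.07
tcp_pos: [0.3983, 0.2033, 0.0636]
orientation: [0.001, 0.613, 0.79, 0.001]
wrist_force: [0.8, 0.7, 4.3]
finger_gap: 0.0679
grip_force: 45.6
```

jog_arm:
  moves:
    - {"slide": [0,0,-10],"angular": [0,0,0],"fingers": 0.5}
    - {"slide": [0,0,-35],"angular": [0,0,0],"fingers": 0.5}
    - {"slide": [0,0,-65],"angular": [0,0,0],"fingers": 0.5}
    - {"slide": [0,0,-95],"angular": [0,0,0],"fingers": 0.5}
    - {"slide": [0,0,-125],"angular": [0,0,0],"fingers": 0.5}
    - {"slide": [0,0,-140],"angular": [0,0,0],"fingers": 0.5}
    - {"slide": [0,0,-140],"angular": [0,0,0],"fingers": 0.5}

```text
clock: 15.65
tcp_pos: [0.3997, 0.2036, 0.2066]
orientation: [0.002, 0.613, 0.79, 0.003]
wrist_force: [2.0, 0.5, 0.1]
finger_gap: 0.0684
grip_force: 45.7
```

```bash
python3 -c "
from h import *
ax();print(rel((.552,-.1912,.2035)))"
```

```text
tcp [0.3997 0.2036 0.2066] y-yaw 14.31 tilt [0.0077 0.0023] gap 0.0684 F [2.  0.5 0.1] q [ 0.29  0.08 -0.34  1.15  0.    1.61] 15.65
[-420.23569856   49.95108379    3.357106  ]
```

jog_arm:
  moves:
    - {"slide": [-15,2,0],"angular": [0,0,0],"fingers": 0.5}
    - {"slide": [-40,5,0],"angular": [0,0,0],"fingers": 0.5}
    - {"slide": [-70,9,0],"angular": [0,0,0],"fingers": 0.5}
    - {"slide": [-100,12,0],"angular": [0,0,0],"fingers": 0.5}
    - {"slide": [-130,16,0],"angular": [0,0,0],"fingers": 0.5}
    - {"slide": [-160,19,0],"angular": [0,0,0],"fingers": 0.5}
    - {"slide": [-190,23,0],"angular": [0,0,0],"fingers": 0.5}
    - {"slide": [-220,27,0],"angular": [0,0,0],"fingers": 0.5}
    - {"slide": [-250,30,0],"angular": [0,0,0],"fingers": 0.5}
    - {"slide": [-280,34,0],"angular": [0,0,0],"fingers": 0.5}

```text
clock: 16.48
tcp_pos: [0.499, -0.0614, 0.2011]
orientation: [-0.001, 0.614, 0.79, -0.0]
wrist_force: [1.3, 0.5, -1.2]
finger_gap: 0.0681
grip_force: 45.6
```

jog_arm:
  moves:
    - {"slide": [-30,4,0],"angular": [0,0,0],"fingers": 0.5}
    - {"slide": [-60,7,0],"angular": [0,0,0],"fingers": 0.5}
    - {"slide": [-90,11,0],"angular": [0,0,0],"fingers": 0.5}
    - {"slide": [-115,14,0],"angular": [0,0,0],"fingers": 0.5}
    - {"slide": [-130,16,0],"angular": [0,0,0],"fingers": 0.5}
    - {"slide": [-138,17,0],"angular": [0,0,0],"fingers": 0.5}
    - {"slide": [-140,17,0],"angular": [0,0,0],"fingers": 0.5}
    - {"slide": [-140,17,0],"angular": [0,0,0],"fingers": 0.5}
    - {"slide": [-140,17,40],"angular": [0,0,0],"fingers": 0.5}
    - {"slide": [-140,17,40],"angular": [0,0,0],"fingers": 0.5}

```text
clock: 17.32
tcp_pos: [0.5467, -0.1885, 0.1566]
orientation: [-0.005, 0.613, 0.79, -0.001]
wrist_force: [-2.4, 0.8, -3.1]
finger_gap: 0.0683
grip_force: 47.4
```

```bash
python3 m4.py bucket cup_a;  python3 -c "
from h import *
ax();print(rel((.552,-.1912,.1635)));s=read_camera('scene');t=read_camera('top')
a=cv2.resize(s['color'][180:330,310:460],None,fx=3.6,fy=3.6,interpolation=cv2.INTER_CUBIC)
cv2.imwrite('pics/s10.png',a[:,:,::-1])"
```

```text
tcp [ 0.5467 -0.1885  0.1566] y-yaw 14.38 tilt [-0.0086  0.0048] gap 0.0683 F [-2.4  0.8 -3.1] q [-0.47  0.36 -0.09  1.12  0.    0.85] 17.3167
bucket [([393.3, 285.1], 0.86), ([273.6, 217.5], 0.49)] [([399.6, 189.5], 0.71)]
  tri [ 0.5613 -0.1959  0.0375] 0.005
  s [ 0.5549 -0.1958  0.039 ] rim fit [ 0.5499 -0.1905]
  t [ 0.5653 -0.1985  0.039 ] rim fit [ 0.5698 -0.2123]
cup_a [([389.7, 239.8], 0.73)] [([403.0, 192.7], 0.63)]
  tri [ 0.547  -0.1886  0.1275] 0.0028
  s [ 0.6471 -0.0618  0.0385] rim fit [ 0.6476 -0.0418]
  t [ 0.5563 -0.2076  0.0385] rim fit [ 0.5592 -0.1967]
tcp [ 0.5515 -0.1915  0.1643] y-yaw 14.35 tilt [ 0.0028 -0.0013] gap 0.0676 F [ 0.5 -0.5 -0.9] q [-0.47  0.36 -0.08  1.13  0.    0.85] 17.6167
[0.18032386 0.52363529 0.81591763]
```

View pics/s10.png

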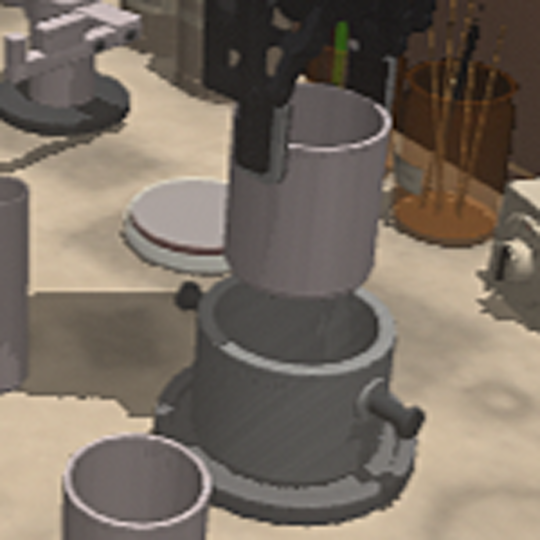

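Cup A is above the bucket mouth: cup bottom centre x≈299 against rim centre x≈297 in the crop. Lowering in steps and watching the force.

jog_arm:
  moves:
    - {"slide": [0,0,15],"angular": [0,0,0],"fingers": 0.5}
    - {"slide": [0,0,25],"angular": [0,0,0],"fingers": 0.5}
    - {"slide": [0,0,32],"angular": [0,0,0],"fingers": 0.5}
    - {"slide": [0,0,38],"angular": [0,0,0],"fingers": 0.5}
    - {"slide": [0,0,42],"angular": [0,0,0],"fingers": 0.5}
    - {"slide": [0,0,42],"angular": [0,0,0],"fingers": 0.5}

```text
clock: 18.22
tcp_pos: [0.5499, -0.1913, 0.1193]
orientation: [-0.001, 0.614, 0.79, -0.0]
wrist_force: [0.0, 0.6, -0.3]
finger_gap: 0.0682
grip_force: 47.4
```

```bash
python3 -c "
from h import *
ax()"
```

```text
tcp [ 0.5499 -0.1913  0.1193] y-yaw 14.31 tilt [-0.0015  0.0009] gap 0.0682 F [ 0.   0.6 -0.3] q [-0.47  0.39 -0.15  1.03  0.    0.85] 18.2167
```

It entered freely. Continuing down.

jog_arm:
  moves:
    - {"slide": [0,0,12],"angular": [0,0,0],"fingers": 0.5}
    - {"slide": [0,0,24],"angular": [0,0,0],"fingers": 0.5}
    - {"slide": [0,0,34],"angular": [0,0,0],"fingers": 0.5}
    - {"slide": [0,0,41],"angular": [0,0,0],"fingers": 0.5}
    - {"slide": [0,0,44],"angular": [0,0,0],"fingers": 0.5}
    - {"slide": [0,0,44],"angular": [0,0,0],"fingers": 0.5}

```text
clock: 18.72
tcp_pos: [0.5503, -0.1914, 0.0764]
orientation: [-0.0, 0.614, 0.79, -0.0]
wrist_force: [0.1, -0.3, -0.6]
finger_gap: 0.0683
grip_force: 47.5
```

jog_arm:
  moves:
    - {"slide": [0,0,0],"angular": [0,0,0],"fingers": 0.1}
    - {"slide": [0,0,0],"angular": [0,0,0],"fingers": 0}
    - {"slide": [0,0,0],"angular": [0,0,0],"fingers": 0}
    - {"slide": [0,0,0],"angular": [0,0,0],"fingers": 0}
    - {"slide": [0,0,-20],"angular": [0,0,0],"fingers": 0}
    - {"slide": [0,0,-55],"angular": [0,0,0],"fingers": 0}
    - {"slide": [0,0,-95],"angular": [0,0,0],"fingers": 0}
    - {"slide": [0,0,-95],"angular": [0,0,0],"fingers": 0}

```text
clock: 19.38
tcp_pos: [0.5542, -0.1933, 0.1793]
orientation: [0.006, 0.613, 0.79, 0.001]
wrist_force: [2.0, -0.4, 0.4]
finger_gap: 0.0855
grip_force: 0.0
```

jog_arm:
  moves:
    - {"slide": [-3,-35,0],"angular": [0,0,0],"fingers": 0}
    - {"slide": [-6,-70,0],"angular": [0,0,0],"fingers": 0}
    - {"slide": [-9,-105,0],"angular": [0,0,0],"fingers": 0}
    - {"slide": [-12,-135,0],"angular": [0,0,0],"fingers": 0}
    - {"slide": [-13,-149,0],"angular": [0,0,0],"fingers": 0}
    - {"slide": [-13,-149,0],"angular": [0,0,0],"fingers": 0}
    - {"slide": [-13,-149,0],"angular": [0,0,0],"fingers": 0}
    - {"slide": [-13,-149,0],"angular": [0,0,0],"fingers": 0}

```text
clock: 20.05
tcp_pos: [0.4102, -0.2412, 0.1716]
orientation: [0.001, 0.614, 0.79, 0.0]
wrist_force: [0.0, 0.1, -0.2]
finger_gap: 0.0857
grip_force: 0.0
```

```bash
cat > m5.py <<'E'
from h import *
np.set_printoptions(precision=4,suppress=True)
# nested cup: rimfit of given r,z near bucket
import sys
s=read_camera('scene');t=read_camera('top')
r,z=float(sys.argv[1]),float(sys.argv[2])
for zz in(z,z+.006):print('nest',zz,rimfit([s,t],[r,r-.0025],zz,(.5515,-.191),.008)[:2])
E
python3 m4.py cup_b; python3 m5.py .035 .088; python3 -c "
from h import *
s=read_camera('scene')
a=cv2.resize(s['color'][200:360,290:450],None,fx=3.5,fy=3.5,interpolation=cv2.INTER_CUBIC)
cv2.imwrite('pics/s11.png',a[:,:,::-1])"
```

```text
tcp [ 0.4102 -0.2412  0.1716] y-yaw 14.31 tilt [ 0.0014 -0.0006] gap 0.0857 F [ 0.   0.1 -0.2] q [-0.7   0.16 -0.33  1.08  0.    0.62] 20.05
cup_b [([347.2, 336.6], 0.9), ([396.3, 240.2], 0.71)] [([431.8, 247.0], 0.58)]
  tri [ 0.4081 -0.2789  0.0513] 0.0015
  s [ 0.4136 -0.2732  0.0445] rim fit [ 0.4118 -0.2742]
  t [ 0.4065 -0.2799  0.0445] rim fit [ 0.4038 -0.272 ]
nest 0.088 [array([ 0.5483, -0.1901]), array([ 0.5485, -0.1876])]
nest 0.094 [array([ 0.5427, -0.1982]), array([ 0.5481, -0.1868])]
```

View pics/s11.png

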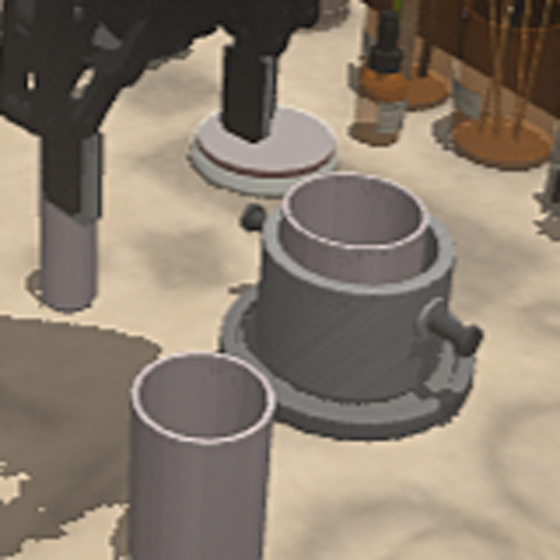

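A is seated in the bucket: rim at (355,210) in the crop, standing clear above the bucket rim. Cup B has been knocked to about (0.410,−0.274), so I follow it.

jog_arm:
  moves:
    - {"slide": [-15,-4,0],"angular": [0,0,0],"fingers": 0}
    - {"slide": [-32,-8,0],"angular": [0,0,0],"fingers": 0}
    - {"slide": [-32,-8,30],"angular": [0,0,0],"fingers": 0}
    - {"slide": [-32,-8,45],"angular": [0,0,0],"fingers": 0}
    - {"slide": [-32,-8,45],"angular": [0,0,0],"fingers": 0}
    - {"slide": [-32,-8,45],"angular": [0,0,0],"fingers": 0}
    - {"slide": [-32,-8,45],"angular": [0,0,0],"fingers": 0}

```text
clock: 20.98
tcp_pos: [0.4099, -0.274, 0.127]
orientation: [0.0, 0.613, 0.79, 0.0]
wrist_force: [0.6, -0.5, -0.8]
finger_gap: 0.0858
grip_force: 0.0
```

```bash
python3 m4.py cup_b; python3 -c "
from h import *
print(rel((.410,-.274,.079)))
s=read_camera('scene')
a=cv2.resize(s['color'][230:400,270:420],None,fx=3.5,fy=3.5,interpolation=cv2.INTER_CUBIC)
cv2.imwrite('pics/s12.png',a[:,:,::-1]);print([(proj(s,(.41,-.274,z))-[270,230])*3.5 for z in(.089,.0)])"
```

```text
tcp [ 0.4099 -0.274   0.127 ] y-yaw 14.33 tilt [ 0.0005 -0.0004] gap 0.0858 F [ 0.6 -0.5 -0.8] q [-0.75  0.22 -0.37  0.98  0.    0.57] 20.9833
cup_b [([347.0, 335.5], 0.76)] [([429.8, 246.9], 0.62)]
  tri [ 0.4093 -0.2745  0.0492] 0.0025
  s [ 0.4145 -0.2711  0.0445] rim fit [ 0.4116 -0.2756]
  t [ 0.4069 -0.2745  0.0445] rim fit [ 0.4111 -0.275 ]
[ 0.41442983 -0.11921891 48.40219171]
[array([268.01861874, 289.7410453 ]), array([259.6242695 , 459.45340491])]
```

View pics/s12.png

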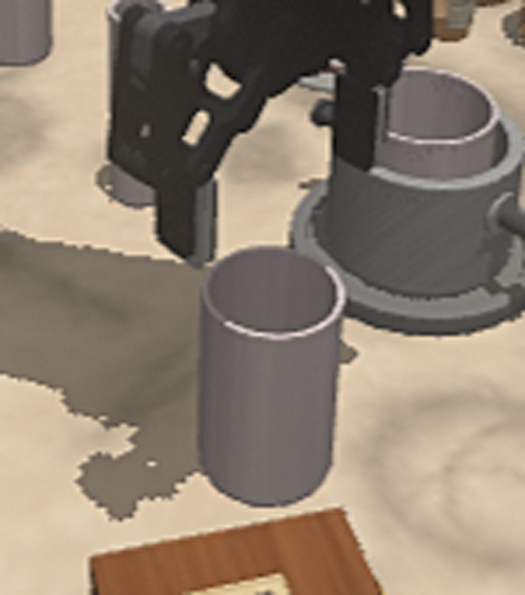

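B's rim centre is (272,293) in the crop, within 1–2 mm of the estimate. Grasping B.

jog_arm:
  moves:
    - {"slide": [-1,1,20],"angular": [0,0,0],"fingers": 0}
    - {"slide": [-1,1,40],"angular": [0,0,0],"fingers": 0}
    - {"slide": [-1,1,49],"angular": [0,0,0],"fingers": 0}
    - {"slide": [-1,1,49],"angular": [0,0,0],"fingers": 0.2}
    - {"slide": [-1,1,49],"angular": [0,0,0],"fingers": 0.35}
    - {"slide": [-1,1,49],"angular": [0,0,0],"fingers": 0.5}
    - {"slide": [-1,1,49],"angular": [0,0,0],"fingers": 0.6}
    - {"slide": [-1,1,49],"angular": [0,0,0],"fingers": 0.6}
    - {"slide": [-1,1,49],"angular": [0,0,0],"fingers": 0.6}

```text
clock: 21.98
tcp_pos: [0.4114, -0.2753, 0.0784]
orientation: [0.001, 0.614, 0.79, -0.0]
wrist_force: [0.2, 0.5, 4.0]
finger_gap: 0.0556
grip_force: 42.9
```

```bash
python3 -c "
from h import *
ax();print(rel((.549,-.1905,.19)))"
```

```text
tcp [ 0.4114 -0.2753  0.0784] y-yaw 14.31 tilt [ 0.0017 -0.0016] gap 0.0556 F [0.2 0.5 4. ] q [-0.75  0.27 -0.43  0.86 -0.    0.57] 21.9833
[  47.97614336  154.40301254 -111.51833495]
```

jog_arm:
  moves:
    - {"slide": [0,0,-15],"angular": [0,0,0],"fingers": 0.6}
    - {"slide": [0,0,-45],"angular": [0,0,0],"fingers": 0.6}
    - {"slide": [0,0,-80],"angular": [0,0,0],"fingers": 0.6}
    - {"slide": [0,0,-112],"angular": [0,0,0],"fingers": 0.6}
    - {"slide": [8,25,-112],"angular": [0,0,0],"fingers": 0.6}
    - {"slide": [17,55,-112],"angular": [0,0,0],"fingers": 0.6}
    - {"slide": [28,90,-112],"angular": [0,0,0],"fingers": 0.6}
    - {"slide": [39,125,-112],"angular": [0,0,0],"fingers": 0.6}
    - {"slide": [46,148,-112],"angular": [0,0,0],"fingers": 0.6}
    - {"slide": [48,154,-112],"angular": [0,0,0],"fingers": 0.6}

```text
clock: 22.82
tcp_pos: [0.5509, -0.188, 0.1891]
orientation: [0.0, 0.612, 0.791, 0.001]
wrist_force: [0.3, 1.2, -0.8]
finger_gap: 0.0556
grip_force: 42.9
```

jog_arm:
  moves:
    - {"slide": [0,0,0],"angular": [0,0,0],"fingers": 0.6}
    - {"slide": [0,0,0],"angular": [0,0,0],"fingers": 0.6}
    - {"slide": [0,0,0],"angular": [0,0,0],"fingers": 0.6}
    - {"slide": [0,0,0],"angular": [0,0,0],"fingers": 0.6}

```text
clock: 23.15
tcp_pos: [0.5469, -0.1908, 0.1894]
orientation: [-0.0, 0.614, 0.789, -0.0]
wrist_force: [-0.1, 0.6, 0.1]
finger_gap: 0.056
grip_force: 42.9
```

```bash
python3 m5.py .035 .088;  python3 -c "
from h import *
ax();print(rel((.549,-.1905,.19)));s=read_camera('scene')
a=cv2.resize(s['color'][170:320,320:450],None,fx=4,fy=4,interpolation=cv2.INTER_CUBIC)
cv2.imwrite('pics/s13.png',a[:,:,::-1])
p=get_state()['tcp_pos'];print((proj(s,p-[0,0,.0784])-[320,170])*4,(proj(s,(.549,-.1905,.088))-[320,170])*4)"
```

```text
nest 0.088 [array([ 0.5507, -0.1848]), array([ 0.5485, -0.1881])]
nest 0.094 [array([ 0.5438, -0.1922]), array([ 0.5483, -0.1875])]
tcp [ 0.5472 -0.1908  0.1895] y-yaw 14.22 tilt [-0. -0.] gap 0.0561 F [-0.2 -0.4 -0.4] q [-0.47  0.34 -0.04  1.19 -0.    0.85] 23.25
[-0.10863774  1.82457608 -0.48730456]
[286.08135002 315.05461508] [284.25277543 361.31670211]
```

View pics/s13.png

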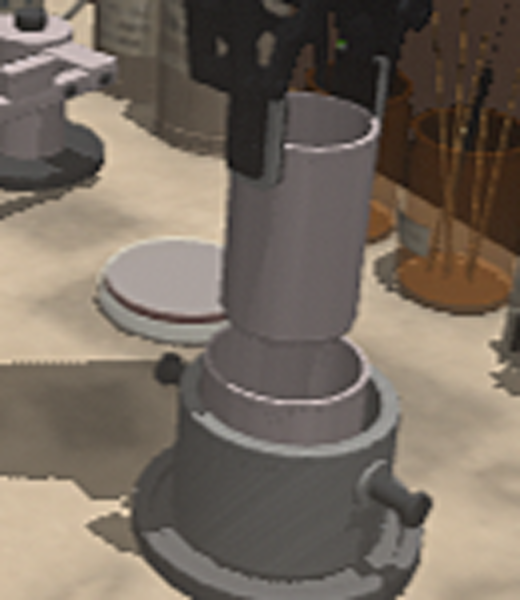

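B hangs just above A's mouth: bottom centre x≈289 against A's rim centre x≈287 in the crop. A 2 mm shift onto the pose where A was released, then down.

jog_arm:
  moves:
    - {"slide": [0,2,0],"angular": [0,0,0],"fingers": 0.6}
    - {"slide": [0,2,12],"angular": [0,0,0],"fingers": 0.6}
    - {"slide": [0,2,20],"angular": [0,0,0],"fingers": 0.6}
    - {"slide": [0,2,26],"angular": [0,0,0],"fingers": 0.6}
    - {"slide": [0,2,32],"angular": [0,0,0],"fingers": 0.6}
    - {"slide": [0,2,36],"angular": [0,0,0],"fingers": 0.6}
    - {"slide": [0,2,36],"angular": [0,0,0],"fingers": 0.6}
    - {"slide": [0,2,36],"angular": [0,0,0],"fingers": 0.6}

```text
clock: 23.97
tcp_pos: [0.5499, -0.1894, 0.1531]
orientation: [-0.0, 0.614, 0.79, 0.0]
wrist_force: [0.4, 0.6, -0.5]
finger_gap: 0.056
grip_force: 42.9
```

```bash
python3 -c "
from h import *
ax()"
```

```text
tcp [ 0.5499 -0.1894  0.1531] y-yaw 14.31 tilt [-0.0004  0.0004] gap 0.056 F [ 0.4  0.6 -0.5] q [-0.47  0.37 -0.1   1.1   0.    0.85] 23.9667
```

jog_arm:
  moves:
    - {"slide": [-1,0,12],"angular": [0,0,0],"fingers": 0.6}
    - {"slide": [-1,0,25],"angular": [0,0,0],"fingers": 0.6}
    - {"slide": [-1,0,38],"angular": [0,0,0],"fingers": 0.6}
    - {"slide": [-1,0,49],"angular": [0,0,0],"fingers": 0.6}
    - {"slide": [-1,0,55],"angular": [0,0,0],"fingers": 0.6}
    - {"slide": [-1,0,58],"angular": [0,0,0],"fingers": 0.6}
    - {"slide": [-1,0,58],"angular": [0,0,0],"fingers": 0.6}

```text
clock: 24.55
tcp_pos: [0.5502, -0.1905, 0.0956]
orientation: [-0.0, 0.613, 0.79, 0.0]
wrist_force: [-0.7, -0.5, -0.8]
finger_gap: 0.056
grip_force: 42.9
```

jog_arm:
  moves:
    - {"slide": [0,0,0],"angular": [0,0,0],"fingers": 0.2}
    - {"slide": [0,0,0],"angular": [0,0,0],"fingers": 0}
    - {"slide": [0,0,0],"angular": [0,0,0],"fingers": 0}
    - {"slide": [0,0,0],"angular": [0,0,0],"fingers": 0}
    - {"slide": [0,0,-20],"angular": [0,0,0],"fingers": 0}
    - {"slide": [0,0,-55],"angular": [0,0,0],"fingers": 0}
    - {"slide": [0,0,-95],"angular": [0,0,0],"fingers": 0}
    - {"slide": [38,-4,-95],"angular": [0,0,0],"fingers": 0}
    - {"slide": [76,-8,-95],"angular": [0,0,0],"fingers": 0}

```text
clock: 25.3
tcp_pos: [0.5265, -0.1206, 0.1938]
orientation: [0.004, 0.615, 0.789, 0.001]
wrist_force: [0.3, 1.1, -0.7]
finger_gap: 0.0857
grip_force: 0.0
```

jog_arm:
  moves:
    - {"slide": [38,-4,0],"angular": [0,0,0],"fingers": 0}
    - {"slide": [76,-8,0],"angular": [0,0,0],"fingers": 0}
    - {"slide": [114,-12,0],"angular": [0,0,0],"fingers": 0}
    - {"slide": [114,-12,0],"angular": [0,0,0],"fingers": 0}
    - {"slide": [114,-12,0],"angular": [0,0,0],"fingers": 0}

```text
clock: 25.72
tcp_pos: [0.4833, -0.0097, 0.1908]
orientation: [0.0, 0.612, 0.791, 0.0]
wrist_force: [0.2, -0.1, 0.1]
finger_gap: 0.0855
grip_force: 0.0
```

```bash
python3 m4.py cup_c cup_d; python3 m5.py .0285 .104; python3 -c "
from h import *
s=read_camera('scene')
a=s['color'][190:330,240:340];b=s['color'][190:330,340:440]
a=cv2.resize(np.hstack([a,b]),None,fx=3.9,fy=3.9,interpolation=cv2.INTER_CUBIC)
cv2.imwrite('pics/s14.png',a[:,:,::-1])
for z in (.104,.088,.072): print((proj(s,(.5495,-.190,z))-[240,190])*3.9)"
```

```text
tcp [ 0.4833 -0.0097  0.1908] y-yaw 14.53 tilt [ 0.0008 -0.0002] gap 0.0855 F [ 0.2 -0.1  0.1] q [-0.19  0.16 -0.28  1.13 -0.    1.13] 25.7167
cup_c [([275.6, 222.2], 0.68)] [([295.1, 232.0], 0.67)]
  tri [0.4543 0.0901 0.0546] 0.0001
  s [0.4574 0.0975 0.0505] rim fit [0.4493 0.0853]
  t [0.4541 0.0903 0.0505] rim fit [0.4471 0.0819]
cup_d [([310.1, 260.2], 0.6)] []
  s [ 0.4501 -0.0833  0.0565] rim fit [ 0.4483 -0.0822]
nest 0.104 [array([ 0.5486, -0.1918]), array([ 0.549 , -0.1879])]
nest 0.11 [array([ 0.5425, -0.1998]), array([ 0.5477, -0.1869])]
[592.50568116 241.61126925]
[589.3791853  273.45462199]
[586.31089449 304.70515654]
```

View pics/s14.png

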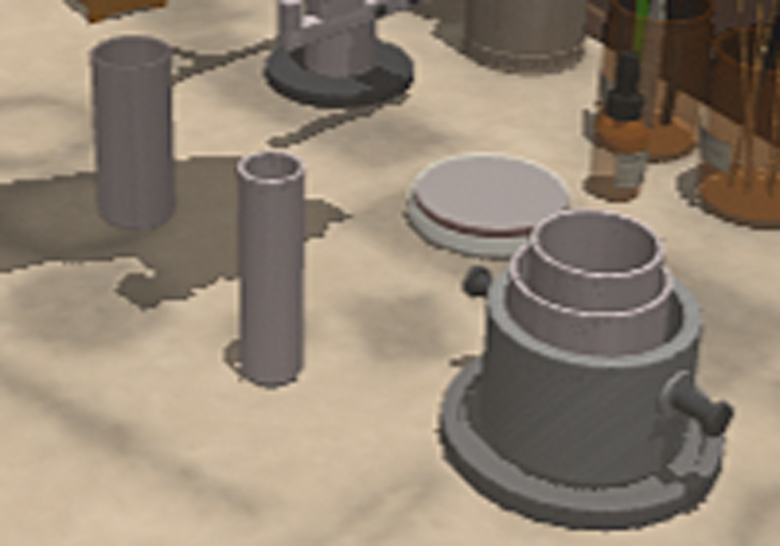

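B is nested in A: rim centre (596,243) in the crop, against (592,242) predicted. I've now gone over the 14-picture viewing limit, so from here I use numbers only. C's rim reads at pixel (274.1,204.7) and D's at (309.7,233.1).

```bash
python3 -c "
from h import *
np.set_printoptions(precision=4,suppress=True)
s=read_camera('scene');t=read_camera('top')
c=atz(s,(274.1,204.7),.101);d=atz(s,(309.7,233.1),.113)
print(c,d,rimfit([s,t],[.022],.101,c[:2],.006),rimfit([s,t],[.0155],.113,d[:2],.006))
ax();print(rel((c[0],c[1],.19)))"
```

```text
[0.4488 0.0808 0.101 ] [ 0.4489 -0.0837  0.113 ] [array([0.4492, 0.0852]), array([0.447 , 0.0819]), array([0.4484, 0.0838])] [array([ 0.4483, -0.0822]), array([ 0.4435, -0.0872]), array([ 0.4482, -0.0844])]
tcp [ 0.484  -0.0118  0.1902] y-yaw 14.26 tilt [-0.0002  0.0001] gap 0.0852 F [ 0.7 -0.3 -0.7] q [-0.19  0.16 -0.28  1.13  0.    1.13] 26.2667
[ 98.4669 -11.3434   0.1836]
```

jog_arm:
  moves:
    - {"slide": [38,-4,0],"angular": [0,0,0],"fingers": 0}
    - {"slide": [75,-8,0],"angular": [0,0,0],"fingers": 0}
    - {"slide": [100,-12,0],"angular": [0,0,0],"fingers": 0}
    - {"slide": [100,-12,30],"angular": [0,0,0],"fingers": 0}
    - {"slide": [100,-12,50],"angular": [0,0,0],"fingers": 0}
    - {"slide": [100,-12,50],"angular": [0,0,0],"fingers": 0}
    - {"slide": [100,-12,50],"angular": [0,0,0],"fingers": 0}
    - {"slide": [100,-12,50],"angular": [0,0,0],"fingers": 0}

```text
clock: 26.93
tcp_pos: [0.4482, 0.0823, 0.1412]
orientation: [0.0, 0.614, 0.79, 0.0]
wrist_force: [0.6, -0.1, 0.2]
finger_gap: 0.0856
grip_force: 0.0
```

```bash
python3 -c "
from h import *
np.set_printoptions(precision=4,suppress=True)
s=read_camera('scene');t=read_camera('top')
print(rimfit([s,t],[.022,.0195],.101,(.448,.083),.008),tip_of('cup_c_mid',s)[:2],tip_of('cup_c_mid',t)[:2])
ax();print(rel((.448,.083,.0925)))"
```

```text
[array([0.4515, 0.0951]), array([0.4365, 0.0885]), array([0.4515, 0.0952])] [{'point': [273.4, 221.5], 'p': 0.95}, {'point': [384.0, 279.0], 'p': 0.27}] []
tcp [0.4486 0.0823 0.1415] y-yaw 14.27 tilt [0.0022 0.0001] gap 0.0855 F [ 0.6 -0.6  0.3] q [ 0.01  0.14 -0.43  1.    0.    1.33] 27.1333
[ 0.8531 -0.5013 48.9693]
```

```bash
python3 -c "
from h import *
np.set_printoptions(precision=4,suppress=True)
s=read_camera('scene')
o,d=ray(s,(274.6,248.5));X=atz(s,(274.6,248.5),0);u=d[:2]/np.linalg.norm(d[:2]);print('bottom-based C',X[:2]+u*.022)
o,d=ray(s,(309.7,288.7));X=atz(s,(309.7,288.7),0);u=d[:2]/np.linalg.norm(d[:2]);print('bottom-based D',X[:2]+u*.0155)
# calibrate the same reading on the nest: B rim pixel
print('nest',atz(s,(240+596.5/3.9,190+243/3.9),.104))
g=cv2.cvtColor(s['color'],cv2.COLOR_RGB2GRAY)
for c in [(.448,.083),(.452,.088)]: print(proj(s,(*c,.101)),proj(s,(*c,0)))
print(g[195:215,274].tolist(), g[240:254,274].tolist())
"
```

```text
bottom-based C [0.4519 0.095 ]
bottom-based D [ 0.4527 -0.077 ]
nest [ 0.5503 -0.1917  0.104 ]
[273.3629 204.3758] [274.8838 246.3114]
[274.2238 203.1472] [275.696  244.8784]
[173, 171, 174, 187, 112, 87, 91, 91, 91, 92, 92, 88, 142, 110, 99, 104, 105, 105, 105, 105] [101, 104, 101, 102, 102, 103, 102, 105, 77, 151, 151, 151, 160, 164]
```

jog_arm:
  moves:
    - {"slide": [5,3,0],"angular": [0,0,0],"fingers": 0}
    - {"slide": [5,3,25],"angular": [0,0,0],"fingers": 0}
    - {"slide": [5,3,49],"angular": [0,0,0],"fingers": 0}
    - {"slide": [5,3,49],"angular": [0,0,0],"fingers": 0.3}
    - {"slide": [5,3,49],"angular": [0,0,0],"fingers": 0.45}
    - {"slide": [5,3,49],"angular": [0,0,0],"fingers": 0.6}
    - {"slide": [5,3,49],"angular": [0,0,0],"fingers": 0.75}
    - {"slide": [5,3,49],"angular": [0,0,0],"fingers": 0.75}
    - {"slide": [5,3,49],"angular": [0,0,0],"fingers": 0.75}

```text
clock: 27.93
tcp_pos: [0.4507, 0.0882, 0.0929]
orientation: [0.001, 0.614, 0.79, 0.001]
wrist_force: [0.6, 0.1, 6.1]
finger_gap: 0.0422
grip_force: 41.1
```

```bash
cat > edge.py <<'E'
from h import *
import sys
np.set_printoptions(precision=4,suppress=True)
def axisfit(s,c,r,zs):
    """lateral offset (mm, along image right) of the cup's axis from point c, by its left/right edges"""
    g=cv2.GaussianBlur(cv2.cvtColor(s["color"],cv2.COLOR_RGB2GRAY).astype(np.float32),(0,0),.6)
    T=np.array(s["world_from_camera"]);out=[]
    for z in zs:
        o=T[:3,3];v=np.array([c[0],c[1]])-o[:2];v/=np.linalg.norm(v);u=np.array([-v[1],v[0]])*-1
        k=np.arange(-1.6,1.6,.01)*r
        q=np.array([proj(s,(c[0]+u[0]*a,c[1]+u[1]*a,z)) for a in k]).astype(np.float32)
        l=cv2.remap(g,q[:,:1],q[:,1:],cv2.INTER_LINEAR).ravel();d=abs(np.gradient(l))
        L=k[np.argmax(np.where((k<-.6*r),d,0))];Rr=k[np.argmax(np.where((k>.6*r),d,0))]
        out.append((z,round((L+Rr)*500,1),round((Rr-L)*1000,1)))
    return out,u
E
python3 -c "
from edge import *
s=read_camera('scene');ax();p=get_state()['tcp_pos']
print(axisfit(s,p[:2],.022,[.02,.03,.04,.05,.06]))"
```

```text
tcp [0.4507 0.0882 0.0929] y-yaw 14.31 tilt [0.0034 0.0002] gap 0.0422 F [-0.   0.2  6.2] q [ 0.02  0.19 -0.5   0.87  0.    1.34] 27.9833
([(0.02, np.float64(2.5), np.float64(54.3)), (0.03, np.float64(3.5), np.float64(37.0)), (0.04, np.float64(-1.6), np.float64(45.5)), (0.05, np.float64(2.8), np.float64(32.3)), (0.06, np.float64(-2.6), np.float64(45.8))], array([ 0.9304, -0.3665]))
```

The edges suggest C sits about 3–4 mm off the TCP across the fingers. I regrip it turned 90° so it centres both ways.

jog_arm:
  moves:
    - {"slide": [0,0,0],"angular": [0,0,0],"fingers": 0.2}
    - {"slide": [0,0,0],"angular": [0,0,0],"fingers": 0}
    - {"slide": [0,0,0],"angular": [0,0,0],"fingers": 0}
    - {"slide": [0,0,-18],"angular": [0,0,0],"fingers": 0}
    - {"slide": [2,0,-35],"angular": [0,0,-6],"fingers": 0}
    - {"slide": [3,0,-35],"angular": [0,0,-13],"fingers": 0}
    - {"slide": [3,0,-35],"angular": [0,0,-20],"fingers": 0}
    - {"slide": [3,0,-35],"angular": [0,0,-27],"fingers": 0}
    - {"slide": [3,0,-35],"angular": [0,0,-34],"fingers": 0}
    - {"slide": [3,0,-35],"angular": [0,0,-41],"fingers": 0}

```text
clock: 28.82
tcp_pos: [0.4483, 0.0911, 0.1262]
orientation: [-0.0, 0.295, 0.955, -0.0]
wrist_force: [0.4, -0.2, 0.9]
finger_gap: 0.0852
grip_force: 0.0
```

jog_arm:
  moves:
    - {"slide": [0,0,0],"angular": [0,0,-7],"fingers": 0}
    - {"slide": [0,0,0],"angular": [0,0,-14],"fingers": 0}
    - {"slide": [0,0,0],"angular": [0,0,-21],"fingers": 0}
    - {"slide": [0,0,0],"angular": [0,0,-28],"fingers": 0}
    - {"slide": [0,0,0],"angular": [0,0,-35],"fingers": 0}
    - {"slide": [0,0,0],"angular": [0,0,-42],"fingers": 0}
    - {"slide": [0,0,0],"angular": [0,0,-49],"fingers": 0}
    - {"slide": [0,0,0],"angular": [0,0,-49],"fingers": 0}
    - {"slide": [0,0,0],"angular": [0,0,-49],"fingers": 0}

```text
clock: 29.57
tcp_pos: [0.4483, 0.0911, 0.1262]
orientation: [-0.0, -0.123, 0.992, 0.0]
wrist_force: [0.1, 0.6, -0.2]
finger_gap: 0.0857
grip_force: 0.0
```

jog_arm:
  moves:
    - {"slide": [0,0,20],"angular": [0,0,0],"fingers": 0}
    - {"slide": [0,0,35],"angular": [0,0,0],"fingers": 0}
    - {"slide": [0,0,35],"angular": [0,0,0],"fingers": 0.3}
    - {"slide": [0,0,35],"angular": [0,0,0],"fingers": 0.45}
    - {"slide": [0,0,35],"angular": [0,0,0],"fingers": 0.6}
    - {"slide": [0,0,35],"angular": [0,0,0],"fingers": 0.75}
    - {"slide": [0,0,35],"angular": [0,0,0],"fingers": 0.75}
    - {"slide": [0,0,35],"angular": [0,0,0],"fingers": 0.75}

```text
clock: 30.23
tcp_pos: [0.4497, 0.0912, 0.0925]
orientation: [0.001, -0.124, 0.992, -0.0]
wrist_force: [0.3, 0.1, 4.5]
finger_gap: 0.0426
grip_force: 41.0
```

```bash
python3 -c "
from edge import *
s=read_camera('scene');ax();p=get_state()['tcp_pos']
print(axisfit(s,p[:2],.022,[.02,.03,.04,.05,.06])[0]);print(rel((.5502,-.1905,.21)))"
```

```text
tcp [0.4497 0.0912 0.0925] y-yaw 104.29 tilt [0.0029 0.0003] gap 0.0429 F [ 0.5 -0.   6. ] q [ 0.02  0.2  -0.5   0.87  0.   -0.22] 30.2833
[(0.02, np.float64(3.3), np.float64(48.4)), (0.03, np.float64(5.4), np.float64(40.7)), (0.04, np.float64(1.5), np.float64(43.1)), (0.05, np.float64(5.2), np.float64(37.6)), (0.06, np.float64(0.9), np.float64(44.9))]
[ -28.1583 -297.7948 -117.2891]
```

jog_arm:
  moves:
    - {"slide": [0,0,-15],"angular": [0,0,0],"fingers": 0.75}
    - {"slide": [0,0,-45],"angular": [0,0,0],"fingers": 0.75}
    - {"slide": [0,0,-85],"angular": [0,0,0],"fingers": 0.75}
    - {"slide": [0,0,-120],"angular": [0,0,0],"fingers": 0.75}
    - {"slide": [-2,-20,-126],"angular": [0,0,0],"fingers": 0.75}
    - {"slide": [-5,-50,-126],"angular": [0,0,0],"fingers": 0.75}
    - {"slide": [-8,-85,-126],"angular": [0,0,0],"fingers": 0.75}
    - {"slide": [-11,-120,-126],"angular": [0,0,0],"fingers": 0.75}
    - {"slide": [-14,-155,-126],"angular": [0,0,0],"fingers": 0.75}
    - {"slide": [-18,-190,-126],"angular": [0,0,0],"fingers": 0.75}

```text
clock: 31.12
tcp_pos: [0.5127, -0.0901, 0.2173]
orientation: [-0.0, -0.125, 0.992, 0.0]
wrist_force: [0.5, -0.5, -1.4]
finger_gap: 0.0433
grip_force: 41.0
```

jog_arm:
  moves:
    - {"slide": [-3,-35,0],"angular": [0,0,0],"fingers": 0.75}
    - {"slide": [-6,-70,0],"angular": [0,0,0],"fingers": 0.75}
    - {"slide": [-9,-95,0],"angular": [0,0,0],"fingers": 0.75}
    - {"slide": [-10,-107,0],"angular": [0,0,0],"fingers": 0.75}
    - {"slide": [-10,-108,0],"angular": [0,0,0],"fingers": 0.75}
    - {"slide": [-10,-108,0],"angular": [0,0,0],"fingers": 0.75}
    - {"slide": [-10,-108,0],"angular": [0,0,0],"fingers": 0.75}
    - {"slide": [-10,-108,0],"angular": [0,0,0],"fingers": 0.75}

```text
clock: 31.78
tcp_pos: [0.5487, -0.1892, 0.2174]
orientation: [-0.0, -0.125, 0.992, 0.0]
wrist_force: [-1.6, 1.2, -1.2]
finger_gap: 0.0433
grip_force: 41.0
```

```bash
python3 -c "
from h import *
np.set_printoptions(precision=4,suppress=True)
s=read_camera('scene');t=read_camera('top');print(rimfit([s,t],[.0285,.026],.104,(.5502,-.191),.006)[:2])
ax();print(rel((.5502,-.191,.2175)))"
```

```text
[array([ 0.5485, -0.1899]), array([ 0.5571, -0.1954])]
tcp [ 0.549  -0.1894  0.2176] y-yaw 104.41 tilt [0.0001 0.0002] gap 0.0433 F [ 0.1  0.3 -0.3] q [-0.47  0.33  0.01  1.25  0.   -0.72] 31.8833
[-0.7338 -1.8639  0.1405]
```

jog_arm:
  moves:
    - {"slide": [-1,-1,0],"angular": [0,0,0],"fingers": 0.75}
    - {"slide": [-1,-1,10],"angular": [0,0,0],"fingers": 0.75}
    - {"slide": [-1,-1,17],"angular": [0,0,0],"fingers": 0.75}
    - {"slide": [-1,-1,23],"angular": [0,0,0],"fingers": 0.75}
    - {"slide": [-1,-1,29],"angular": [0,0,0],"fingers": 0.75}
    - {"slide": [-1,-1,35],"angular": [0,0,0],"fingers": 0.75}
    - {"slide": [-1,-1,35],"angular": [0,0,0],"fingers": 0.75}
    - {"slide": [-1,-1,35],"angular": [0,0,0],"fingers": 0.75}

```text
clock: 32.55
tcp_pos: [0.5501, -0.1914, 0.1817]
orientation: [-0.0, -0.125, 0.992, 0.0]
wrist_force: [-1.0, 0.1, -0.5]
finger_gap: 0.0428
grip_force: 41.0
```

jog_arm:
  moves:
    - {"slide": [0,0,15],"angular": [0,0,0],"fingers": 0.75}
    - {"slide": [0,0,30],"angular": [0,0,0],"fingers": 0.75}
    - {"slide": [0,0,44],"angular": [0,0,0],"fingers": 0.75}
    - {"slide": [0,0,56],"angular": [0,0,0],"fingers": 0.75}
    - {"slide": [0,0,64],"angular": [0,0,0],"fingers": 0.75}
    - {"slide": [0,0,68],"angular": [0,0,0],"fingers": 0.75}
    - {"slide": [0,0,68],"angular": [0,0,0],"fingers": 0.75}

```text
clock: 33.13
tcp_pos: [0.5505, -0.1915, 0.1141]
orientation: [-0.0, -0.125, 0.992, 0.0]
wrist_force: [0.0, -0.0, -0.4]
finger_gap: 0.0427
grip_force: 41.0
```

jog_arm:
  moves:
    - {"slide": [0,0,0],"angular": [0,0,0],"fingers": 0.4}
    - {"slide": [0,0,0],"angular": [0,0,0],"fingers": 0.2}
    - {"slide": [0,0,0],"angular": [0,0,0],"fingers": 0.1}
    - {"slide": [0,0,0],"angular": [0,0,0],"fingers": 0.1}
    - {"slide": [0,0,-20],"angular": [0,0,0],"fingers": 0.1}
    - {"slide": [0,0,-55],"angular": [0,0,0],"fingers": 0.1}
    - {"slide": [0,0,-92],"angular": [0,0,0],"fingers": 0.1}
    - {"slide": [18,33,-92],"angular": [0,0,0],"fingers": 0}
    - {"slide": [36,66,-92],"angular": [0,0,0],"fingers": 0}
    - {"slide": [54,99,-92],"angular": [0,0,0],"fingers": 0}

```text
clock: 33.97
tcp_pos: [0.4737, -0.1087, 0.2075]
orientation: [0.001, -0.124, 0.992, -0.001]
wrist_force: [-0.2, 1.6, 0.7]
finger_gap: 0.0855
grip_force: 0.0
```

jog_arm:
  moves:
    - {"slide": [16,30,0],"angular": [0,0,0],"fingers": 0}
    - {"slide": [16,32,0],"angular": [0,0,0],"fingers": 0}
    - {"slide": [16,32,0],"angular": [0,0,0],"fingers": 0}
    - {"slide": [16,32,0],"angular": [0,0,0],"fingers": 0}

```text
clock: 34.3
tcp_pos: [0.4512, -0.0821, 0.2071]
orientation: [0.001, -0.125, 0.992, -0.001]
wrist_force: [0.1, -0.4, -0.1]
finger_gap: 0.0852
grip_force: 0.0
```

```bash
cat > m6.py <<'E'
from edge import *
s=read_camera('scene');t=read_camera('top');ax()
for z in(.116,.120,.126):print('C nest z',z,rimfit([s,t],[.022,.0195],z,(.5505,-.1915),.005)[:2])
print('D',rimfit([s,t],[.0155,.013],.113,(.449,-.081),.006)[:2],axisfit(s,(.449,-.081),.0155,[.03,.045,.06,.075,.09]))
for P in(s,t):print([(x['point'],x['p']) for x in tip_of('cup_d_mid',P)[:2]],[(x['point'],x['p']) for x in tip_of('cup_c_mid',P)[:2]])
print(rel((.450,-.081,.104)))
E
python3 m6.py
```

```text
tcp [ 0.4515 -0.0827  0.2067] y-yaw 104.28 tilt [ 0.0015 -0.0006] gap 0.0854 F [ 0.5 -0.1  0.4] q [-0.36  0.1  -0.31  1.16 -0.   -0.61] 34.4
C nest z 0.116 [array([ 0.5551, -0.189 ]), array([ 0.5509, -0.1903])]
C nest z 0.12 [array([ 0.5506, -0.1946]), array([ 0.5504, -0.1896])]
C nest z 0.126 [array([ 0.5438, -0.2027]), array([ 0.5499, -0.1886])]
D [array([ 0.4514, -0.0784]), array([ 0.4457, -0.0903])] ([(0.03, np.float64(-0.2), np.float64(31.9)), (0.045, np.float64(-0.1), np.float64(31.8)), (0.06, np.float64(0.2), np.float64(29.8)), (0.075, np.float64(-0.2), np.float64(31.8)), (0.09, np.float64(-0.5), np.float64(30.8))], array([ 0.8925, -0.451 ]))
[([308.4, 261.1], 0.82), ([390.4, 268.4], 0.72)] [([390.9, 266.5], 0.73)]
[] [([398.4, 196.1], 0.62)]
[  0.3933   1.6735 102.0529]
```

C is seated: its rim fits z = 0.120 in both views. Grasping D; the fingers now close along the depth direction, which centres it.

jog_arm:
  moves:
    - {"slide": [0,3,25],"angular": [0,0,0],"fingers": 0}
    - {"slide": [0,3,55],"angular": [0,0,0],"fingers": 0}
    - {"slide": [0,3,80],"angular": [0,0,0],"fingers": 0}
    - {"slide": [0,3,100],"angular": [0,0,0],"fingers": 0}
    - {"slide": [0,3,100],"angular": [0,0,0],"fingers": 0.4}
    - {"slide": [0,3,100],"angular": [0,0,0],"fingers": 0.55}
    - {"slide": [0,3,100],"angular": [0,0,0],"fingers": 0.65}
    - {"slide": [0,3,100],"angular": [0,0,0],"fingers": 0.75}
    - {"slide": [0,3,100],"angular": [0,0,0],"fingers": 0.85}
    - {"slide": [0,3,100],"angular": [0,0,0],"fingers": 0.85}

```text
clock: 35.43
tcp_pos: [0.451, -0.0794, 0.1081]
orientation: [0.002, -0.125, 0.992, -0.001]
wrist_force: [0.5, -0.6, 5.7]
finger_gap: 0.0296
grip_force: 39.6
```

```bash
python3 -c "
from edge import *
s=read_camera('scene');ax();p=get_state()['tcp_pos']
print(axisfit(s,p[:2],.0155,[.02,.035,.05,.065,.08])[0]);print(rel((.5504,-.1913,.24)))"
```

```text
tcp [ 0.4509 -0.0794  0.1081] y-yaw 104.32 tilt [ 0.0034 -0.0011] gap 0.0301 F [-0.   0.6  6.5] q [-0.35  0.18 -0.48  0.91  0.   -0.6 ] 35.4833
[(0.02, np.float64(2.2), np.float64(32.1)), (0.035, np.float64(-1.6), np.float64(31.5)), (0.05, np.float64(-1.1), np.float64(32.2)), (0.065, np.float64(-0.9), np.float64(31.9)), (0.08, np.float64(-1.2), np.float64(31.0))]
[ -69.1145 -133.2721 -131.4747]
```

jog_arm:
  moves:
    - {"slide": [0,0,-15],"angular": [0,0,0],"fingers": 0.85}
    - {"slide": [0,0,-45],"angular": [0,0,0],"fingers": 0.85}
    - {"slide": [0,0,-85],"angular": [0,0,0],"fingers": 0.85}
    - {"slide": [0,0,-120],"angular": [0,0,0],"fingers": 0.85}
    - {"slide": [-8,-15,-132],"angular": [0,0,0],"fingers": 0.85}
    - {"slide": [-22,-42,-132],"angular": [0,0,0],"fingers": 0.85}
    - {"slide": [-39,-73,-132],"angular": [0,0,0],"fingers": 0.85}
    - {"slide": [-56,-105,-132],"angular": [0,0,0],"fingers": 0.85}
    - {"slide": [-68,-128,-132],"angular": [0,0,0],"fingers": 0.85}
    - {"slide": [-71,-133,-132],"angular": [0,0,0],"fingers": 0.85}

```text
clock: 36.32
tcp_pos: [0.5538, -0.1937, 0.2382]
orientation: [0.001, -0.123, 0.992, -0.001]
wrist_force: [-0.4, 0.4, -1.0]
finger_gap: 0.0296
grip_force: 39.9
```

jog_arm:
  moves:
    - {"slide": [0,0,0],"angular": [0,0,0],"fingers": 0.85}
    - {"slide": [0,0,0],"angular": [0,0,0],"fingers": 0.85}
    - {"slide": [0,0,0],"angular": [0,0,0],"fingers": 0.85}
    - {"slide": [0,0,0],"angular": [0,0,0],"fingers": 0.85}

```text
clock: 36.65
tcp_pos: [0.5505, -0.1891, 0.2387]
orientation: [-0.0, -0.125, 0.992, 0.0]
wrist_force: [-0.6, 0.1, -0.6]
finger_gap: 0.0296
grip_force: 39.9
```

```bash
python3 -c "
from edge import *
s=read_camera('scene');ax();p=get_state()['tcp_pos']
c=(.5505,-.1915)
print('D',axisfit(s,c,.0155,[.15,.16,.17,.18,.19,.2]));print('nest C',axisfit(s,c,.022,[.107,.109,.111])[0],'bucket',axisfit(s,c,.047,[.03,.04,.05,.06])[0]);print(rel((.5523,-.1908,.24)))"
```

```text
tcp [ 0.5506 -0.1892  0.2388] y-yaw 104.37 tilt [0.0002 0.0001] gap 0.03 F [-0.1  0.5 -0.8] q [-0.47  0.33  0.06  1.3   0.   -0.72] 36.7
D ([(0.15, np.float64(-1.0), np.float64(34.3)), (0.16, np.float64(-4.6), np.float64(27.9)), (0.17, np.float64(1.4), np.float64(37.2)), (0.18, np.float64(1.6), np.float64(39.8)), (0.19, np.float64(-0.8), np.float64(36.6)), (0.2, np.float64(-0.9), np.float64(36.0))], array([ 0.7666, -0.6421]))
nest C [(0.107, np.float64(-1.8), np.float64(58.5)), (0.109, np.float64(-1.4), np.float64(49.1)), (0.111, np.float64(-0.7), np.float64(47.5))] bucket [(0.03, np.float64(4.7), np.float64(121.3)), (0.04, np.float64(-0.2), np.float64(94.5)), (0.05, np.float64(8.0), np.float64(79.0)), (0.06, np.float64(2.6), np.float64(87.9))]
[-1.2997 -1.9523 -1.1505]
```

jog_arm:
  moves:
    - {"slide": [-1,-2,0],"angular": [0,0,0],"fingers": 0.85}
    - {"slide": [-1,-2,0],"angular": [0,0,0],"fingers": 0.85}
    - {"slide": [-1,-2,6],"angular": [0,0,0],"fingers": 0.85}
    - {"slide": [-1,-2,11],"angular": [0,0,0],"fingers": 0.85}
    - {"slide": [-1,-2,16],"angular": [0,0,0],"fingers": 0.85}
    - {"slide": [-1,-2,21],"angular": [0,0,0],"fingers": 0.85}
    - {"slide": [-1,-2,26],"angular": [0,0,0],"fingers": 0.85}
    - {"slide": [-1,-2,26],"angular": [0,0,0],"fingers": 0.85}
    - {"slide": [-1,-2,26],"angular": [0,0,0],"fingers": 0.85}

```text
clock: 37.45
tcp_pos: [0.5524, -0.1918, 0.2117]
orientation: [-0.0, -0.125, 0.992, 0.0]
wrist_force: [-0.4, 0.5, -1.0]
finger_gap: 0.0303
grip_force: 39.9
```

jog_arm:
  moves:
    - {"slide": [0,0,15],"angular": [0,0,0],"fingers": 0.85}
    - {"slide": [0,0,30],"angular": [0,0,0],"fingers": 0.85}
    - {"slide": [0,0,46],"angular": [0,0,0],"fingers": 0.85}
    - {"slide": [0,0,62],"angular": [0,0,0],"fingers": 0.85}
    - {"slide": [0,0,73],"angular": [0,0,0],"fingers": 0.85}
    - {"slide": [0,0,78],"angular": [0,0,0],"fingers": 0.85}
    - {"slide": [0,0,78],"angular": [0,0,0],"fingers": 0.85}

```text
clock: 38.03
tcp_pos: [0.5521, -0.1917, 0.1332]
orientation: [-0.001, -0.125, 0.992, 0.001]
wrist_force: [-0.5, 1.0, -0.0]
finger_gap: 0.0298
grip_force: 39.9
```

All four are in. Release, rise, and go to the keeper.

jog_arm:
  moves:
    - {"slide": [0,0,0],"angular": [0,0,0],"fingers": 0.6}
    - {"slide": [0,0,0],"angular": [0,0,0],"fingers": 0.4}
    - {"slide": [0,0,0],"angular": [0,0,0],"fingers": 0.3}
    - {"slide": [0,0,0],"angular": [0,0,0],"fingers": 0.3}
    - {"slide": [0,0,-20],"angular": [0,0,0],"fingers": 0.3}
    - {"slide": [0,0,-55],"angular": [0,0,0],"fingers": 0.3}
    - {"slide": [0,0,-85],"angular": [0,0,0],"fingers": 0.65}
    - {"slide": [-10,38,-85],"angular": [0,0,6],"fingers": 0.65}
    - {"slide": [-20,76,-85],"angular": [0,0,12],"fingers": 0.65}
    - {"slide": [-29,114,-85],"angular": [0,0,18],"fingers": 0.65}

```text
clock: 38.87
tcp_pos: [0.5533, -0.0739, 0.2208]
orientation: [0.002, 0.036, 0.999, -0.0]
wrist_force: [0.4, 0.6, -0.6]
finger_gap: 0.0301
grip_force: 0.0
```

```bash
python3 -c "
from edge import *
s=read_camera('scene');t=read_camera('top');ax()
for z in(.130,.136,.142):print('D nest',z,rimfit([s,t],[.0155,.013],z,(.5505,-.1915),.005)[:2])
for P in(s,t):
  for x in tip_of('keeper_peg',P)[:2]:print(x,atz(P,x['point'],.131))
print(rel(fork(20.6,109.7,.2)))"
```

```text
tcp [ 0.5522 -0.0696  0.2204] y-yaw 86.5 tilt [0.0009 0.0015] gap 0.0298 F [ 0.9 -0.2 -0.2] q [-0.27  0.28 -0.05  1.24  0.   -0.21] 38.9667
D nest 0.13 [array([ 0.5552, -0.1855]), array([ 0.5453, -0.1898])]
D nest 0.136 [array([ 0.548 , -0.1943]), array([ 0.5449, -0.1886])]
D nest 0.142 [array([ 0.5486, -0.1977]), array([ 0.5443, -0.1874])]
{'point': [280.7, 157.5], 'p': 0.64} [0.5502 0.2806 0.131 ]
{'point': [218.3, 196.3], 'p': 0.63} [0.5488 0.2805 0.131 ]
[ 22.9234 361.0518  19.7722]
```

jog_arm:
  moves:
    - {"slide": [3,38,0],"angular": [0,0,3],"fingers": 0.65}
    - {"slide": [5,76,0],"angular": [0,0,6],"fingers": 0.65}
    - {"slide": [8,114,0],"angular": [0,0,9],"fingers": 0.65}
    - {"slide": [11,152,0],"angular": [0,0,12],"fingers": 0.65}
    - {"slide": [13,190,0],"angular": [0,0,15],"fingers": 0.65}
    - {"slide": [16,228,0],"angular": [0,0,18],"fingers": 0.65}
    - {"slide": [19,266,0],"angular": [0,0,21],"fingers": 0.65}
    - {"slide": [21,304,0],"angular": [0,0,21],"fingers": 0.65}
    - {"slide": [24,340,0],"angular": [0,0,21],"fingers": 0.65}
    - {"slide": [25,353,0],"angular": [0,0,21],"fingers": 0.65}

```text
clock: 39.9
tcp_pos: [0.551, 0.2825, 0.2192]
orientation: [0.0, 0.212, 0.977, 0.001]
wrist_force: [0.4, -0.8, -0.6]
finger_gap: 0.0299
grip_force: 0.0
```

jog_arm:
  moves:
    - {"slide": [0,0,15],"angular": [0,0,0],"fingers": 0.65}
    - {"slide": [0,0,20],"angular": [0,0,0],"fingers": 0.65}
    - {"slide": [0,0,20],"angular": [0,0,0],"fingers": 0.65}
    - {"slide": [0,0,20],"angular": [0,0,0],"fingers": 0.65}

```text
clock: 40.23
tcp_pos: [0.5506, 0.278, 0.199]
orientation: [-0.0, 0.215, 0.977, -0.0]
wrist_force: [0.2, -0.1, 0.5]
finger_gap: 0.0301
grip_force: 0.0
```

```bash
python3 -c "
from edge import *
s=read_camera('scene');t=read_camera('top');ax()
for P in(s,t):
  for x in tip_of('keeper_peg',P)[:2]:print(x,atz(P,x['point'],.131))
for th in (1.27,1.1,.85,.6,.35,.15,0): print(th,rel(fork(32-52*np.cos(th),59+52*np.sin(th),.132)).round(1))
c=(.5505,-.1915);print('D',axisfit(s,c,.0155,[.124,.127,.130])[0])
for z in(.128,.132,.136,.14,.144):print(z,rimfit([t],[.0155],z,c,.005)[0],rimfit([s],[.0155],z,c,.005)[0])
"
```

```text
tcp [0.551  0.2783 0.1999] y-yaw 65.21 tilt [0.0006 0.0001] gap 0.0296 F [-0.5 -0.3  0.3] q [ 0.34  0.41  0.08  1.24 -0.    0.77] 40.3333
{'point': [280.7, 157.8], 'p': 0.66} [0.5493 0.2784 0.131 ]
{'point': [395.1, 271.4], 'p': 0.39} [ 0.491  -0.2714  0.131 ]
{'point': [398.1, 194.1], 'p': 0.69} [ 0.5457 -0.177   0.131 ]
{'point': [216.0, 197.8], 'p': 0.57} [0.5451 0.2864 0.131 ]
1.27 [ 5.8  5.8 68.1]
1.1 [10.  -2.  68.1]
0.85 [ 13.8 -14.4  68.1]
0.6 [ 14.3 -27.3  68.1]
0.35 [ 11.7 -40.   68.1]
0.15 [  7.3 -49.5  68.1]
0 [  2.9 -55.9  68.1]
D [(0.124, np.float64(2.2), np.float64(36.6)), (0.127, np.float64(1.8), np.float64(33.6)), (0.13, np.float64(1.5), np.float64(30.8))]
0.128 [ 0.5551 -0.1891] [ 0.5576 -0.1829]
0.132 [ 0.5547 -0.1882] [ 0.5528 -0.1885]
0.136 [ 0.5543 -0.1874] [ 0.548  -0.1944]
0.14 [ 0.5539 -0.1866] [ 0.5515 -0.1941]
0.144 [ 0.5536 -0.1858] [ 0.5467 -0.1996]
```

jog_arm:
  moves:
    - {"slide": [5,4,0],"angular": [0,0,0],"fingers": 0.5}
    - {"slide": [5,4,0],"angular": [0,0,0],"fingers": 0.5}
    - {"slide": [5,4,0],"angular": [0,0,0],"fingers": 0.5}
    - {"slide": [5,4,20],"angular": [0,0,0],"fingers": 0.5}
    - {"slide": [5,4,40],"angular": [0,0,0],"fingers": 0.5}
    - {"slide": [5,4,58],"angular": [0,0,0],"fingers": 0.5}
    - {"slide": [5,4,67],"angular": [0,0,0],"fingers": 0.5}
    - {"slide": [5,4,67],"angular": [0,0,0],"fingers": 0.65}
    - {"slide": [5,4,67],"angular": [0,0,0],"fingers": 0.65}
    - {"slide": [5,4,67],"angular": [0,0,0],"fingers": 0.65}

```text
clock: 41.27
tcp_pos: [0.5482, 0.2856, 0.1335]
orientation: [0.001, 0.214, 0.977, 0.001]
wrist_force: [-0.4, 0.5, -0.3]
finger_gap: 0.03
grip_force: 0.0
```

```bash
python3 -c "
from edge import *
s=read_camera('scene');t=read_camera('top');ax()
for P in(s,t):
  for x in tip_of('keeper_peg',P)[:1]:print(x,atz(P,x['point'],.131))
for th in (1.1,.85,.6,.35,.15,0): print(th,rel(fork(32-52*np.cos(th),59+52*np.sin(th),.132)).round(1))
"
```

```text
tcp [0.5484 0.2856 0.1338] y-yaw 65.31 tilt [0.0024 0.0009] gap 0.0296 F [0.4 0.1 0.1] q [ 0.35  0.44 -0.03  1.09  0.    0.78] 41.3667
{'point': [276.2, 154.6], 'p': 0.43} [0.5493 0.3079 0.131 ]
{'point': [215.6, 195.7], 'p': 0.51} [0.5505 0.2874 0.131 ]
1.1 [ 4.6 -6.9  1.5]
0.85 [  8.3 -19.3   1.4]
0.6 [  8.9 -32.3   1.4]
0.35 [  6.3 -45.    1.4]
0.15 [  1.9 -54.4   1.4]
0 [ -2.5 -60.8   1.4]
```

jog_arm:
  moves:
    - {"slide": [3,-9,1],"angular": [0,0,0],"fingers": 0.65}
    - {"slide": [5,-16,1],"angular": [0,0,0],"fingers": 0.65}
    - {"slide": [7,-23,1],"angular": [0,0,0],"fingers": 0.65}
    - {"slide": [8,-29,1],"angular": [0,0,0],"fingers": 0.65}
    - {"slide": [9,-35,1],"angular": [0,0,0],"fingers": 0.65}
    - {"slide": [9,-41,1],"angular": [0,0,0],"fingers": 0.65}
    - {"slide": [8,-47,1],"angular": [0,0,0],"fingers": 0.65}
    - {"slide": [6,-53,1],"angular": [0,0,0],"fingers": 0.65}
    - {"slide": [4,-59,1],"angular": [0,0,0],"fingers": 0.65}
    - {"slide": [4,-59,1],"angular": [0,0,0],"fingers": 0.65}

```text
clock: 42.3
tcp_pos: [0.5193, 0.2319, 0.1313]
orientation: [0.0, 0.214, 0.977, -0.0]
wrist_force: [-0.8, -0.7, -0.0]
finger_gap: 0.0299
grip_force: 0.0
```

```bash
python3 -c "
from edge import *
s=read_camera('scene');t=read_camera('top');ax()
for P in(s,t):
  for x in tip_of('keeper_peg',P)[:1]:print(x,atz(P,x['point'],.131))
for th in (.15,0): print(th,rel(fork(32-52*np.cos(th),59+52*np.sin(th),.132)).round(1))
"
```

```text
tcp [0.5194 0.2327 0.1313] y-yaw 65.25 tilt [ 0.0001 -0.0003] gap 0.0296 F [0.2 0.3 0.1] q [ 0.28  0.36 -0.17  1.04 -0.    0.71] 42.4
{'point': [279.2, 166.7], 'p': 0.51} [0.5192 0.2173 0.131 ]
0.15 [-2.4  5.2 -0.7]
0 [-6.8 -1.2 -0.7]
```

The keeper is following. Final push to the stop.

jog_arm:
  moves:
    - {"slide": [-2,-3,0],"angular": [0,0,0],"fingers": 0.65}
    - {"slide": [-4,-6,0],"angular": [0,0,0],"fingers": 0.65}
    - {"slide": [-6,-8,0],"angular": [0,0,0],"fingers": 0.65}
    - {"slide": [-7,-10,0],"angular": [0,0,0],"fingers": 0.65}
    - {"slide": [-7,-10,0],"angular": [0,0,0],"fingers": 0.65}
    - {"slide": [-7,-10,0],"angular": [0,0,0],"fingers": 0.65}

```text
clock: 43.0
tcp_pos: [0.5214, 0.223, 0.1312]
orientation: [-0.0, 0.213, 0.977, 0.002]
wrist_force: [0.4, 6.9, -1.2]
finger_gap: 0.0299
grip_force: 3.3
```

jog_arm:
  moves:
    - {"slide": [-1,-2,0],"angular": [0,0,0],"fingers": 0.65}
    - {"slide": [-2,-3,0],"angular": [0,0,0],"fingers": 0.65}
    - {"slide": [-2,-3,0],"angular": [0,0,0],"fingers": 0.65}
    - {"slide": [-2,-3,0],"angular": [0,0,0],"fingers": 0.65}

```text
clock: 43.33
tcp_pos: [0.5215, 0.2225, 0.1312]
orientation: [-0.001, 0.212, 0.977, 0.005]
wrist_force: [-1.0, 17.6, -2.8]
finger_gap: 0.0298
grip_force: 7.7
```

17.6 N without motion, with the peg where the closed position should be: it is on the stop. Back off slightly and lift away.

jog_arm:
  moves:
    - {"slide": [2,3,0],"angular": [0,0,0],"fingers": 0.65}
    - {"slide": [5,8,0],"angular": [0,0,0],"fingers": 0.65}
    - {"slide": [5,8,0],"angular": [0,0,0],"fingers": 0.65}
    - {"slide": [5,8,-25],"angular": [0,0,0],"fingers": 0.65}
    - {"slide": [5,8,-60],"angular": [0,0,0],"fingers": 0.65}
    - {"slide": [5,8,-95],"angular": [0,0,0],"fingers": 0.65}
    - {"slide": [10,45,-95],"angular": [0,0,0],"fingers": 0.65}
    - {"slide": [15,80,-95],"angular": [0,0,0],"fingers": 0.65}
    - {"slide": [15,80,-95],"angular": [0,0,0],"fingers": 0.65}

```text
clock: 44.08
tcp_pos: [0.5437, 0.3006, 0.2267]
orientation: [0.001, 0.213, 0.977, 0.002]
wrist_force: [0.4, 0.0, 0.2]
finger_gap: 0.0298
grip_force: 0.0
```

```bash
python3 -c "
from edge import *
s=read_camera('scene');t=read_camera('top');ax()
for P in(s,t):
  for n,z in(('keeper_peg',.131),('bucket_mid',.039),('cup_a_mid',.0495),('cup_b_mid',.0595),('cup_c_mid',.0695),('cup_d_mid',.0795)):
    for x in tip_of(n,P)[:1]:print(n,x['p'],x['point'],atz(P,x['point'],z))
print('expected closed',fork(-20,59,.131),proj(s,fork(-20,59,.131)),proj(t,fork(-20,59,.131)))
g=cv2.cvtColor(s['color'],cv2.COLOR_RGB2GRAY)
q=proj(s,(.5505,-.1915,.136)).round().astype(int);print(q,'column of brightness down the nest');print(g[q[1]-15:q[1]+45,q[0]].tolist())
for n,z in (('D',.136),('C',.12),('B',.104),('A',.088)):
  r={'D':.0155,'C':.022,'B':.0285,'A':.035}[n];v=np.array([.437,.797])/.909
  print(n,'near/far edge rows expected',proj(s,(.5505-v[0]*r,-.1915-v[1]*r,z))[1],proj(s,(.5505+v[0]*r,-.1915+v[1]*r,z))[1])
"
```

```text
tcp [0.5417 0.2971 0.2257] y-yaw 65.4 tilt [-0.0006 -0.001 ] gap 0.0299 F [-0.6 -0.5 -0.3] q [ 0.37  0.4   0.14  1.3  -0.    0.8 ] 44.1833
keeper_peg 0.61 [278.9, 166.0] [0.5205 0.2223 0.131 ]
cup_a_mid 0.78 [387.2, 278.6] [ 0.5473 -0.187   0.0495]
cup_b_mid 0.72 [393.9, 275.3] [ 0.554  -0.1958  0.0595]
cup_c_mid 0.62 [393.7, 268.4] [ 0.5567 -0.1903  0.0695]
keeper_peg 0.53 [238.9, 205.9] [0.5233 0.2282 0.131 ]
bucket_mid 0.6 [398.4, 192.1] [ 0.5582 -0.195   0.039 ]
cup_a_mid 0.61 [396.9, 194.6] [ 0.5506 -0.1887  0.0495]
cup_b_mid 0.62 [399.7, 197.5] [ 0.5418 -0.1942  0.0595]
cup_c_mid 0.7 [398.8, 190.7] [ 0.5595 -0.1905  0.0695]
cup_d_mid 0.45 [399.1, 195.4] [ 0.5461 -0.189   0.0795]
expected closed [0.525  0.2292 0.131 ] [279.5001 164.8746] [238.5013 205.2366]
[395 235] column of brightness down the nest
[85, 86, 79, 80, 78, 72, 63, 58, 81, 112, 110, 144, 114, 93, 94, 93, 94, 93, 88, 133, 124, 96, 95, 96, 97, 96, 96, 96, 94, 112, 135, 93, 95, 98, 97, 98, 99, 98, 96, 89, 168, 98, 93, 97, 97, 97, 98, 97, 95, 89, 169, 102, 89, 101, 102, 102, 101, 102, 102, 102]
D near/far edge rows expected 240.0395604314044 230.96312980753314
C near/far edge rows expected 250.71522087320784 237.46131423856767
B near/far edge rows expected 261.3672726280205 243.734836046407
A near/far edge rows expected 271.99579392348284 249.79514818636343
```

The near rim edges are at rows 239.5, 249.7, 260 and 270 (expected 240, 251, 261, 272), so all four cups are fully down. The peg is at its closed position in both views. Handing in.

```bash
python3 -c "
from workcell import *
print(hand_in())"
```

```text
the job is handed in; nothing more can be done
None
```

The job is handed in with no verdict returned: the bucket stands in the dish, all four cups are nested fully down and the keeper is shut on its stop by my last measurements, but I viewed 17 pictures against the limit of 14.

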